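# Clear the tea strainer and close the masala dabba

### The job

The masala dabba stands open with the tea strainer lying across it. Move the strainer onto the empty white drip cup, so that its bowl hangs in the cup and its handle and loop rest on the cup's rim; then take the dabba's lid from the sloping wooden rack, lay it on the dabba and press it down against its stiff seal ring until it sits fully home and level. Put things down rather than dropping them, and leave everything else on the shelf where it stands.

Things in the scene. Friction and masses are not known exactly. Their poses are not given: they have to be found in the camera images.
- dabba: Open round steel spice box, 168 mm across, 65 mm high, wall 4 mm, fixed. Origin: centre of its underside. Its upper 30 mm taper to 164 mm at the rim. Small cups inside are 34 mm high. A stiff dark seal ring, 187 mm across, sits round its neck, its top 50 mm above the shelf: the lid's skirt rests on it, 7 mm short of home, until lid and ring are pushed down with about 8 to 14 N; it then stays down.
- lid: Round steel lid, 184 mm across, 0.2 kg, at first on the sloping rack. Origin: on its axis in the plane of the skirt's lower edge; z along the axis towards the knob. Skirt 22 mm deep, 171 mm across inside, its lowest 5 mm flared to 178 mm; top face at z = 25 mm; cylindrical knob 28 mm across from z = 25 to 55 mm, slightly domed. Fully home, its origin is 43 mm above the dabba's origin.
- knob (a point): Point on the lid's knob axis, at z = 49 mm of the lid (6 mm below the knob's top): a good TCP place for gripping the knob along its axis. Axes as the lid's.
- rack: Wooden lid rack, 165 mm deep, 130 wide, 120 high, fixed. Origin: centre of its underside. Its slats rise towards its +x at 35 degrees; its low front with the ledge is at -x, roughly facing the robot (yaw up to 0.3 rad). The lid lies on the slats against the ledge, its knob pointing up and towards the rack's -x, 35 degrees from vertical.
- strainer: Steel tea strainer, 202 mm long, 0.12 kg. Origin: on the bowl's axis, level with the underside of handle and loop (its resting plane); z up. Bowl 62 mm across, reaching 26 mm below the origin. Straight handle 12 mm wide, 8 mm thick (z 0 to 8 mm) along -x to x = -140 mm. Wire loop 41 mm wide to x = +62 mm. At first it lies on the dabba's rim, handle towards the robot.
- cup: Empty white ceramic drip cup without handle, 90 mm across the rim, 85 mm high, wall 4 mm, 0.35 kg, loose. Origin: centre of its underside, z up.
- jar_a: Bystander: closed saffron plastic jar, 72 mm across, 120 mm high. Origin: centre of its underside.
- jar_b: Bystander: closed white plastic jar, 72 mm across, 120 mm high. Origin: centre of its underside.
- spoon_mug: Bystander: blue ceramic mug with a handle, 76 mm across, 95 mm high, holding wooden spoons up to 245 mm high. Origin: centre of its underside.
- tumbler: Bystander: steel tumbler, 66 mm across, 100 mm high. Origin: centre of its underside.
- mortar: Bystander: dark metal mortar with pestle, 100 mm across, 130 mm high. Origin: centre of its underside.
- katori: Bystander: small steel bowl, 84 mm across, 35 mm high. Origin: centre of its underside.
There are look-alikes about, which are no part of the job. Leave any blue or green look-alike of the rack alone.

How it is judged:
By the outcome, as a careful person would: the job done as asked, in the order asked, and still so for the second after the job is handed in, with the robot touching nothing.
It also fails if it takes over 58 s, if anything falls off the work surface, if the arm or the gripper's body presses on something with over 40 N, if the wrist force passes 120 N, or if a joint passes its speed limit or range.

### The arm

A 6-joint arm with a two-finger parallel gripper is mounted at the origin on the work surface. World frame = base frame: x ahead of the robot, y to its left, z up, the work surface at z = 0. Lengths are in m, angles in rad, forces in N, time in s.
With the tool pointing down it reaches from about 0.35 to 0.975 m from the base axis. Payload 4.9 kg.
Tool frame: the origin (TCP) lies between the finger pads, 19 mm behind the fingertips; this is the grasp point; z points along the fingers, y is the direction in which the jaws open and shut (so a half turn about z gives the same grasp; the last joint's range is limited). The gripper opens to 85 mm and grips with 20 to 120 N. Pads are 22 mm wide; open, the fingers measure 114 mm over their backs; the gripper's body (76 mm by 85 mm) begins 54 mm behind the grasp point. The pads swing forward as they close: fully open they stand 13 mm farther back than shut.
Start: joints at [-1.438, 0.053, 1.613, -0, 1.476, -0.119], TCP at [0.156, -0.605, 0.25] pointing down, gripper open.
Joint ranges: [-3.01, 3.01], [-1.01, 2.22], [0.06, 2.58], [-1.02, 4.17], [0.09, 2.62], [-3.14, 3.14]. Speed limits (rad/s): [2.57, 2.57, 3.14, 3.14, 3.14, 3.14].

### API

Orientations are given as a unit quaternion [x, y, z, w].
In Python, from rig import get_state, snapshot, camera_params, sign_off gives the robot as it stands.
- The arm moves only by the tool drive_tool, never from a script. Its argument "moves" is a list of rows, each a list of 7 numbers: the closure, from 0 (fully open) to 1 (shut), then the shift along the tool's x, y, z in cm, then the turn, a rotation vector about the tool's x, y, z in degrees. A call has 1 to 8 rows; each row is the pose to reach, as a shift and turn from the pose commanded when the call began, along the tool's axes at that moment; what a row does not reach only later rows make up. A row lasts 1/10 s, in which the tool goes at most 50 mm and 8.59 degrees, less where a joint would pass 70% of its speed; a pose out of reach is approached as far as the arm can. A call with a gripper value outside its range is refused whole. The fingers move at their own pace and stop on an object; "squeeze" is the grip in N (left out, the last holds). Time passes only in rows, so rows that repeat a pose let the fingers close. It gives the time, the measured TCP pose, the force and the opening at its end, in the units of the state.
- get_state(): the state, without advancing time (a new reading comes with each control period).
- snapshot(name): name is "side" or "top" or "wrist"; returns (picture, depth): 420x560x3 uint8, blue, green, red; 420x560 float32, m along the optical axis (not along the pixel's ray), 0 where there is no reading.
- camera_params(name): a dict with "K" (3x3 intrinsics, pixels), "k1" (the pictures are not rectified: a ray, as slopes to the right and down, at radius r is drawn at 1 + k1 r^2 times it, then the intrinsics apply), "extrinsics" (4x4, takes a point from camera to world coordinates); the wrist camera has in their place "hand_eye" (4x4, takes a point from camera to tool coordinates, whose origin is the TCP and whose axes are the flange's). Camera axes: x right, y down, z forward; pixel columns grow to the right and rows downward; lengths in m; the calibration is good to about 2 mm. A picture is of the moment at which its call begins: read the wrist's pose just before it. camera_params takes no time and is no camera call.
- sign_off(): hands the job in, once; it reports no verdict.
The state is a dict: "time_s": time; "qpos": joint angles; "qvel": joint speeds; "tau": joint torques, N m; "tool_pos": TCP position; "tool_rot": TCP orientation; "force": force on the tool from outside, world axes, zero at the start; "moment": the same for the moment, N m; "width": finger opening in m.
Only numpy, scipy, OpenCV 4.12 (cv2) and the standard library are available. Lean on these libraries where they do the work, as an engineer would, in place of code of your own. Each camera call takes 0.05 s, during which the arm holds its last target.

## Working session

There is one attempt and no reset: what is moved stays moved. The work goes in short steps, Python scripts to look and compute and a tool call to move; the robot and the scene stay as the last step left them, time stands still between calls to the robot, and variables do not carry over. Pictures are saved under pics/ and viewed, and the job is handed in when it is done.

Besides the shell and the picture viewer there is one more tool, called after "Request:" by a JSON object that holds its "name" and its "arguments". drive_tool: Moves the arm, as the interface text tells. Its arguments: {"type":"object","properties":{"moves":{"type":"array","items":{"type":"array","items":{"type":"number"}}},"squeeze":{"type":"number"}},"required":["moves"]}

```bash
ls; mkdir -p pics
python3 - <<'E'
from rig import *
import cv2, numpy as np
s=get_state(); print(s)
for n in ["side","top","wrist"]:
    p=camera_params(n); print(n,{k:np.round(v,4).tolist() if not isinstance(v,float) else v for k,v in p.items()})
    im,d=snapshot(n); cv2.imwrite(f"pics/{n}0.png",im); np.save(f"pics/{n}0.npy",d)
E
```

```text
pics
{'time_s': 0.0, 'qpos': array([-1.43799451e+00,  5.33365241e-02,  1.61433251e+00, -9.69801257e-06,
        1.47601267e+00, -1.18998857e-01]), 'qvel': array([-0.00231935,  0.00111254,  0.00244366, -0.0009221 , -0.00160711,
        0.00019454]), 'tau': array([-8.69352880e-05, -3.93684554e+01, -3.70174885e+01, -1.04177227e-04,
        6.97415555e-03,  2.27923852e-05]), 'tool_pos': array([ 0.15563568, -0.60468775,  0.2487526 ]), 'tool_rot': array([ 9.92084417e-01,  1.25568386e-01, -1.20353372e-05, -1.04446437e-03]), 'force': array([-0.37688113, -0.09043766,  0.15098137]), 'moment': array([ 0.01984365, -0.03673128,  0.00744969]), 'width': 0.08555812185721937}
side {'K': [[496.9368, 0.0, 277.4317], [0.0, 496.9368, 207.0316], [0.0, 0.0, 1.0]], 'k1': -0.006398875499980572, 'extrinsics': [[0.9708, -0.1679, 0.1716, 0.2658], [-0.2397, -0.7177, 0.6538, -1.0839], [0.0134, -0.6759, -0.7369, 1.2404], [0.0, 0.0, 0.0, 1.0]]}
top {'K': [[463.0616, 0.0, 280.4963], [0.0, 463.0616, 214.9411], [0.0, 0.0, 1.0]], 'k1': -0.10335325750475212, 'extrinsics': [[0.0134, -0.9737, 0.2276, 0.1826], [-0.9999, -0.0142, -0.0019, -0.1055], [0.0051, -0.2275, -0.9738, 1.6008], [0.0, 0.0, 0.0, 1.0]]}
wrist {'K': [[343.3613, 0.0, 274.8363], [0.0, 343.3613, 212.6698], [0.0, 0.0, 1.0]], 'k1': -0.018297884129472117, 'hand_eye': [[-0.0006, -0.9626, -0.2711, 0.0687], [1.0, -0.0004, -0.001, -0.0003], [0.0009, -0.2711, 0.9626, -0.1227], [0.0, 0.0, 0.0, 1.0]]}
```

View pics/top0.png

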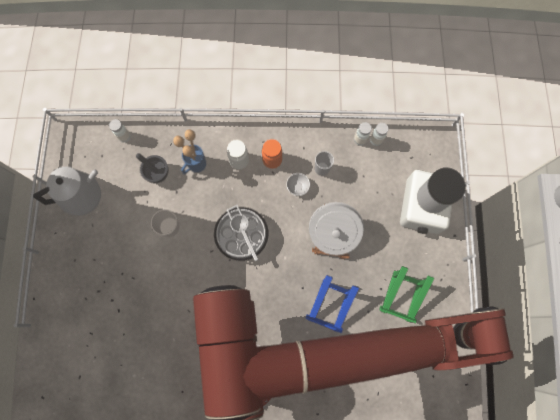

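View pics/side0.png

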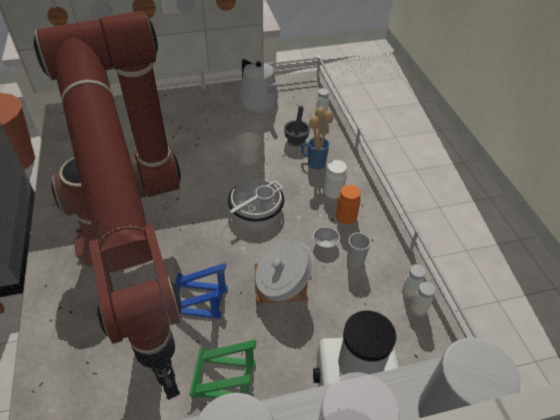

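The top view shows the dabba at about (241,233) with the strainer on it, the lid at (335,230) on the rack, and a pale ring near (165,223), which is probably the cup. Next I'll zoom in and set up helpers.

```bash
cat > h.py <<'E'
import numpy as np, cv2
from rig import *
from scipy.spatial.transform import Rotation as R
def undist(p,u,v):
    K=p["K"]; x=(np.asarray(u,float)-K[0,2])/K[0,0]; y=(np.asarray(v,float)-K[1,2])/K[1,1]
    rd=np.hypot(x,y); r=rd.copy()
    for _ in range(20): r=rd/(1+p["k1"]*r*r)
    s=1/(1+p["k1"]*r*r); return x*s,y*s
def ext(n,st=None):
    p=camera_params(n)
    if n!="wrist": return p,np.array(p["extrinsics"])
    T=np.eye(4); T[:3,:3]=R.from_quat(st["tool_rot"]).as_matrix(); T[:3,3]=st["tool_pos"]
    return p,T@np.array(p["hand_eye"])
def plane(n,u,v,z,st=None):
    p,E=ext(n,st); x,y=undist(p,u,v); d=np.stack([x,y,np.ones_like(x)],-1)@E[:3,:3].T
    o=E[:3,3]; t=(z-o[2])/d[...,2]; return o+d*t[...,None]
def cloud(n,dep,st=None):
    p,E=ext(n,st); v,u=np.mgrid[:dep.shape[0],:dep.shape[1]]; x,y=undist(p,u,v)
    P=np.stack([x*dep,y*dep,dep],-1)@E[:3,:3].T+E[:3,3]; P[dep==0]=np.nan; return P
def proj(n,X,st=None):
    p,E=ext(n,st); c=(np.asarray(X)-E[:3,3])@E[:3,:3]; x=c[...,0]/c[...,2];y=c[...,1]/c[...,2]
    f=1+p["k1"]*(x*x+y*y); K=p["K"]; return np.stack([K[0,0]*x*f+K[0,2],K[1,1]*y*f+K[1,2]],-1)
def circ(P):
    A=np.c_[2*P[:,0],2*P[:,1],np.ones(len(P))]; b=(P[:,:2]**2).sum(1); s=np.linalg.lstsq(A,b,rcond=None)[0]
    return s[0],s[1],np.sqrt(s[2]+s[0]**2+s[1]**2)
E
python3 - <<'E'
import cv2
t=cv2.imread('pics/top0.png'); s=cv2.imread('pics/side0.png')
cv2.imwrite('pics/t0c.png',cv2.resize(t[140:290,130:330],None,fx=4,fy=4,interpolation=cv2.INTER_CUBIC))
cv2.imwrite('pics/s0c.png',cv2.resize(s[120:320,190:390],None,fx=3,fy=3,interpolation=cv2.INTER_CUBIC))
E
```

```text
(no output)
```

View pics/t0c.png

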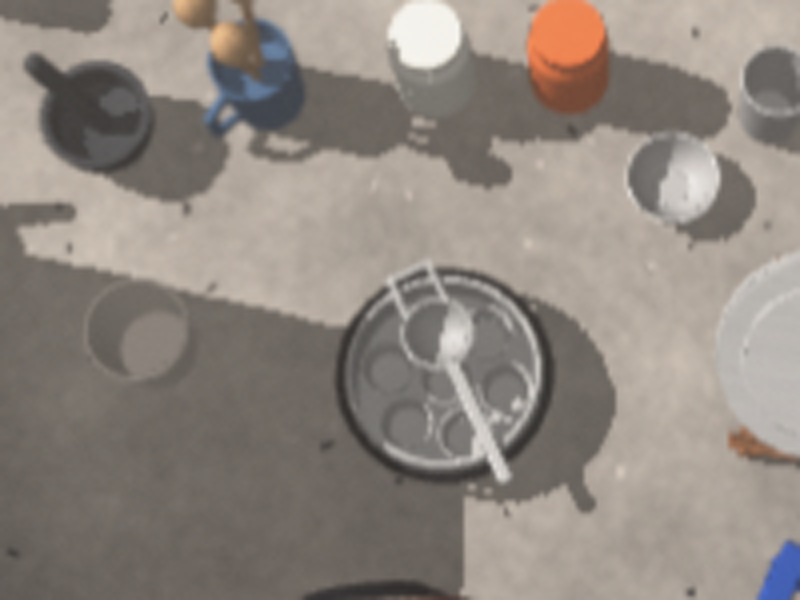

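View pics/s0c.png

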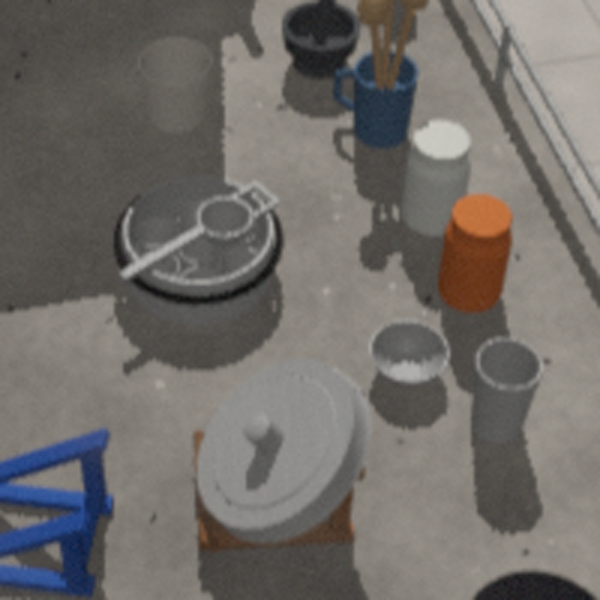

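The cup's rim is at about (164,222) in the top view. The strainer's handle end is at (256,259), its bowl at (239,223) and its loop at (233,207). I'll measure them now.

Run:
```python
from h import *
np.set_printoptions(precision=4,suppress=True)
d=np.load('pics/top0.npy'); C=cloud("top",d)
d2=np.load('pics/side0.npy'); S=cloud("side",d2)
im=cv2.imread('pics/top0.png')
# dabba: dark ring
def ringfit(C,zlo,zhi,c,rmax):
    m=(C[...,2]>zlo)&(C[...,2]<zhi)&(np.hypot(C[...,0]-c[0],C[...,1]-c[1])<rmax); return C[m]
print("cup c",plane("top",164.3,222.5,.085),"bowl",plane("top",239.2,223.3,.07),"hend",plane("top",256.3,259.5,.073),"loop",plane("top",233.2,207,.07),"dab",plane("top",241,233,.065))
# floor check
for n,K in(("top",C),("side",S)):
  m=np.abs(K[...,2])<.012
  print(n,"floor z med",np.nanmedian(K[...,2][m]))
for n,K in(("top",C),("side",S)):
  c=plane("top",164.3,222.5,.085)
  P=ringfit(K,.079,.092,c,.065); print(n,"cup",len(P),circ(P) if len(P)>5 else 0)
  c=plane("top",241,233,.065)
  P=ringfit(K,.042,.055,c,.11); r=np.hypot(*(P[:,:2]-c[:2]).T); P=P[r>.083]; print(n,"ring",len(P),circ(P) if len(P)>5 else 0)
  P=ringfit(K,.060,.068,c,.1); r=np.hypot(*(P[:,:2]-c[:2]).T); P=P[r>.07]; print(n,"rim",len(P),circ(P) if len(P)>5 else 0)
  P=ringfit(K,.0685,.09,c,.16); print(n,"strainer",len(P),P.mean(0),np.linalg.svd(P[:,:2]-P[:,:2].mean(0))[2][0]); print(P[np.argsort(P[:,0])][::max(1,len(P)//12)])
# lid plane
m=(C[...,2]>.06)&(np.hypot(C[...,0]-C[230,335,0],C[...,1]-C[230,335,1])<.13)
P=C[m]; print(len(P))
```

```text
cup c [0.505  0.2823 0.085 ] bowl [0.5093 0.0307 0.07  ] hend [ 0.3867 -0.0304  0.073 ] loop [0.5658 0.0531 0.07  ] dab [0.477  0.0239 0.065 ]
top floor z med 7.792601240552699e-05
side floor z med -0.0002127244787566429
top cup 116 (np.float64(0.508441176835994), np.float64(0.2843251551524164), np.float64(0.04299681918296962))
top ring 318 (np.float64(0.4801409228615976), np.float64(0.026071065791506337), np.float64(0.08922861536177117))
top rim 154 (np.float64(0.48171407452602527), np.float64(0.02689505421164956), np.float64(0.08066497390280031))
top strainer 185 [0.4728 0.0141 0.0729] [-0.9087 -0.4175]
[[ 0.3851 -0.0261  0.0724]
 [ 0.4015  0.0245  0.0694]
 [ 0.4104  0.0612  0.0731]
 [ 0.4245 -0.0153  0.0767]
 [ 0.4397  0.0013  0.0849]
 [ 0.4523  0.0025  0.0707]
 [ 0.4656  0.0096  0.0721]
 [ 0.4784  0.0164  0.076 ]
 [ 0.4883  0.0471  0.0753]
 [ 0.5205 -0.043   0.0759]
 [ 0.5341  0.0491  0.0715]
 [ 0.5489  0.0328  0.0688]
 [ 0.5688  0.0468  0.0726]]
side cup 103 (np.float64(0.5094817214371882), np.float64(0.2796974906426063), np.float64(0.0423489729222014))
side ring 275 (np.float64(0.4796566114944567), np.float64(0.02148814335288285), np.float64(0.08834423867390474))
side rim 222 (np.float64(0.4821641742546096), np.float64(0.022430990841052045), np.float64(0.08077488199329182))
side strainer 161 [0.4704 0.0052 0.0716] [-0.896 -0.444]
[[ 0.3873 -0.0312  0.0692]
 [ 0.3979 -0.0282  0.0774]
 [ 0.4115 -0.0236  0.0737]
 [ 0.426  -0.0143  0.0697]
 [ 0.4373 -0.0074  0.0738]
 [ 0.449   0.0026  0.0699]
 [ 0.4609 -0.004   0.0739]
 [ 0.4741  0.0115  0.0737]
 [ 0.4859  0.0199  0.0717]
 [ 0.5107 -0.0031  0.0704]
 [ 0.5329  0.0492  0.0693]
 [ 0.5465  0.063   0.0716]
 [ 0.5671  0.0355  0.0702]]
2158
```

```bash
cat >> h.py <<'E'
def quatdown(yaw,tilt=None):
    x=np.array([np.cos(yaw),np.sin(yaw),0]); z=np.array([0,0,-1.]); return R.from_matrix(np.c_[x,np.cross(z,x),z])
def delta(pos,rot):
    s=get_state(); Rc=R.from_quat(s["tool_rot"]); sh=Rc.inv().apply(np.array(pos)-s["tool_pos"])*100
    rv=(Rc.inv()*rot).as_rotvec(degrees=True); print("shift cm",np.round(sh,2),"turn deg",np.round(rv,2),"len",np.linalg.norm(sh).round(2)); return sh,rv
E
python3 - <<'E'
from h import *
delta([.45,.01,.25],quatdown(np.radians(26.5)))
E
```

```text
shift cm [ 4.383e+01 -5.221e+01 -1.000e-02] turn deg [ -0.09  -0.02 -12.07] len 68.17
```

View pics/wrist0.png

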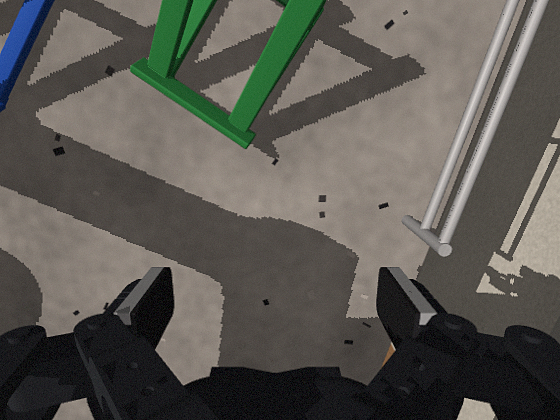

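Request:
{"name": "drive_tool", "arguments": {"moves": [[0,22,-26,-5,0,0,-12],[0,22,-26,-5,0,0,-12],[0,22,-26,-5,0,0,-12],[0,22,-26,-5,0,0,-12],[0,22,-26,-5,0,0,-12],[0,22,-26,-5,0,0,-12],[0,22,-26,-5,0,0,-12],[0,22,-26,-5,0,0,-12]]}}

```text
time_s: 0.95
tool_pos: [0.3058, -0.2954, 0.3013]
tool_rot: [0.973, 0.232, 0.001, 0.001]
force: [0.4, -0.3, -0.5]
width: 0.0852
```

Run:
```python
from h import *
delta([.44,.005,.25],quatdown(np.radians(26.5)))
```

```text
shift cm [ 25.5  -20.78   5.12] turn deg [ 0.13 -0.1   0.28] len 33.3
```

Request:
{"name": "drive_tool", "arguments": {"moves": [[0.5,25.5,-20.8,5,0,0,0],[0.5,25.5,-20.8,5,0,0,0],[0.5,25.5,-20.8,5,0,0,0],[0.5,25.5,-20.8,5,0,0,0],[0.5,25.5,-20.8,5,0,0,0],[0.5,25.5,-20.8,5,0,0,0],[0.5,25.5,-20.8,5,0,0,0],[0.5,25.5,-20.8,5,0,0,0]]}}

```text
time_s: 1.75
tool_pos: [0.44, 0.0037, 0.2485]
tool_rot: [0.973, 0.231, -0.001, -0.001]
force: [-0.7, 0.0, 0.3]
width: 0.0426
```

Run:
```python
from h import *
s=get_state(); print(s["tool_pos"],s["tool_rot"],s["qvel"].round(3),s["width"])
im,d=snapshot("wrist"); cv2.imwrite("pics/w1.png",im); np.savez("pics/w1.npz",d=d,tool_pos=s["tool_pos"],tool_rot=s["tool_rot"])
```

```text
[0.44002224 0.0036896  0.24845908] [ 9.72942700e-01  2.31042182e-01 -1.14331418e-03 -8.40094064e-04] [-0.07  -0.028  0.005 -0.038  0.022 -0.046] 0.04257178149980778
```

View pics/w1.png

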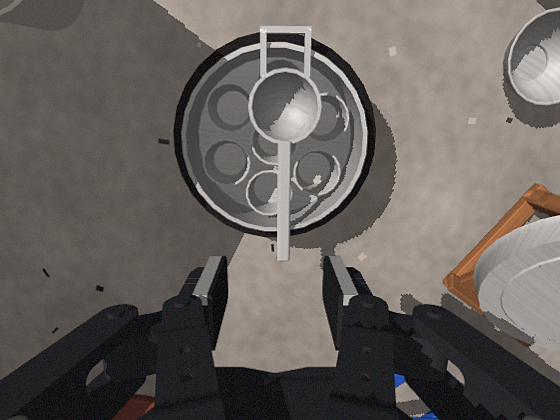

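The wrist view shows the strainer handle from (284,142) to (283,260), the bowl centre at (285,105), the dabba ring around (275,134) and the lid at the lower right.

Run:
```python
from h import *
np.set_printoptions(precision=4,suppress=True)
im=cv2.imread("pics/w1.png"); st=np.load("pics/w1.npz"); 
a=plane("wrist",283,260,.073,st); b=plane("wrist",285,105.,.073,st); c=plane("wrist",284,145,.073,st); l=plane("wrist",286,28,.068,st)
print(a,b,c,l, "len",np.linalg.norm(a-b),np.linalg.norm(l-b)); v=c-a; print("yaw",np.degrees(np.arctan2(v[1],v[0])))
# dark ring contour
g=im.max(2); m=(g<60).astype(np.uint8); m[245:]=0
m=cv2.morphologyEx(m,cv2.MORPH_CLOSE,np.ones((3,3)))
cs,_=cv2.findContours(m,cv2.RETR_EXTERNAL,cv2.CHAIN_APPROX_NONE); k=max(cs,key=cv2.contourArea)[:,0]
P=plane("wrist",k[:,0],k[:,1],.050,st); 
for i in range(4):
    x,y,r=circ(P); e=abs(np.hypot(P[:,0]-x,P[:,1]-y)-r); P=P[e<max(.0015,2*np.median(e))]
print("dabba ring",x,y,r,len(P))
```

```text
[ 0.3879 -0.03    0.073 ] [0.5125 0.0318 0.073 ] [0.483  0.0176 0.073 ] [0.5656 0.058  0.068 ] len 0.13908335706230765 0.05941604291297308
yaw 26.59141742714548
dabba ring 0.4793640279357699 0.026107561785156136 0.08899542545849565 542
```

Run:
```python
from h import *
delta([.4487,.0004,.069],quatdown(np.radians(26.6)))
```

```text
shift cm [ 0.76  0.57 17.99] turn deg [-0.06  0.12  0.02] len 18.01
```

Request:
{"name": "drive_tool", "arguments": {"moves": [[0.5,0.7,0.6,5,0,0,0],[0.5,0.7,0.6,9,0,0,0],[0.5,0.7,0.6,13,0,0,0],[0.5,0.7,0.6,15.5,0,0,0],[0.5,0.7,0.6,15.5,0,0,0]]}}

```text
time_s: 2.3
tool_pos: [0.4452, -0.0021, 0.0907]
tool_rot: [0.974, 0.227, -0.004, -0.002]
force: [-1.0, -0.4, -1.0]
width: 0.0425
```

Run:
```python
from h import *
s=get_state()
im,d=snapshot("wrist"); cv2.imwrite("pics/w2.png",im)
a=plane("wrist",np.array(283.),np.array(260.),.073,s)
delta([.4487,.0004,.069],quatdown(np.radians(26.6)))
```

```text
shift cm [ 0.26 -0.17  2.44] turn deg [-0.13  0.21 -0.29] len 2.46
```

View pics/w2.png

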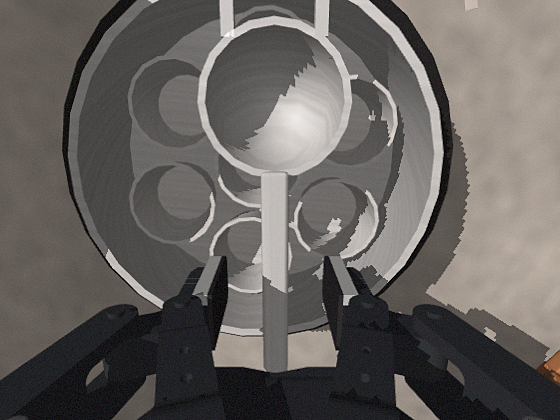

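Handle is centred between the fingers (at column 275). I'll go down and grip.

Request:
{"name": "drive_tool", "arguments": {"moves": [[0.5,0.2,0,2.2,0,0,0],[0.5,0.2,0,2.2,0,0,0],[1,0.2,0,2.2,0,0,0],[1,0.2,0,2.2,0,0,0],[1,0.2,0,2.2,0,0,0],[1,0.2,0,2.2,0,0,0],[1,0.2,0,2.2,0,0,0],[1,0.2,0,2.2,0,0,0]], "squeeze": 50}}

```text
time_s: 3.15
tool_pos: [0.4518, -0.0007, 0.0751]
tool_rot: [0.973, 0.229, 0.001, 0.001]
force: [-1.6, -1.3, 6.6]
width: 0.0105
```

Run:
```python
from h import *
s=get_state(); print(s["tool_pos"],s["force"],s["moment"],s["width"],s["qvel"].round(3))
im,d=snapshot("wrist"); cv2.imwrite("pics/w3.png",im)
im,d=snapshot("side"); cv2.imwrite("pics/s3.png",cv2.resize(im[120:270,150:350],None,fx=4,fy=4,interpolation=cv2.INTER_CUBIC))
s=get_state(); print(s["tool_pos"],s["force"],s["width"])
```

```text
[ 0.45183209 -0.00065411  0.07505397] [-1.59074205 -1.33520955  6.58449194] [-0.0917952   0.13351641  0.06080231] 0.010505266287383425 [ 0.001  0.     0.001 -0.001 -0.001  0.002]
[ 0.45181598 -0.0006489   0.07504553] [-1.15708363 -1.26997197  6.73591296] 0.01056518567433579
```

View pics/w3.png

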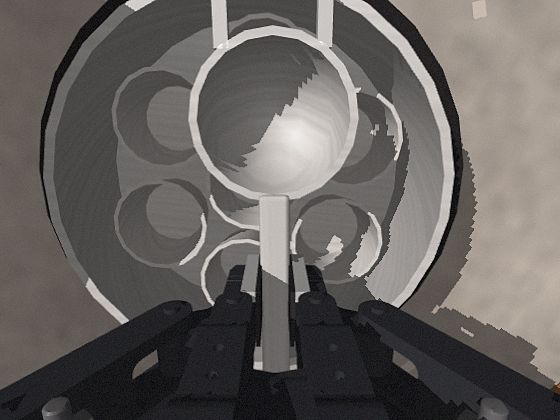

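View pics/s3.png

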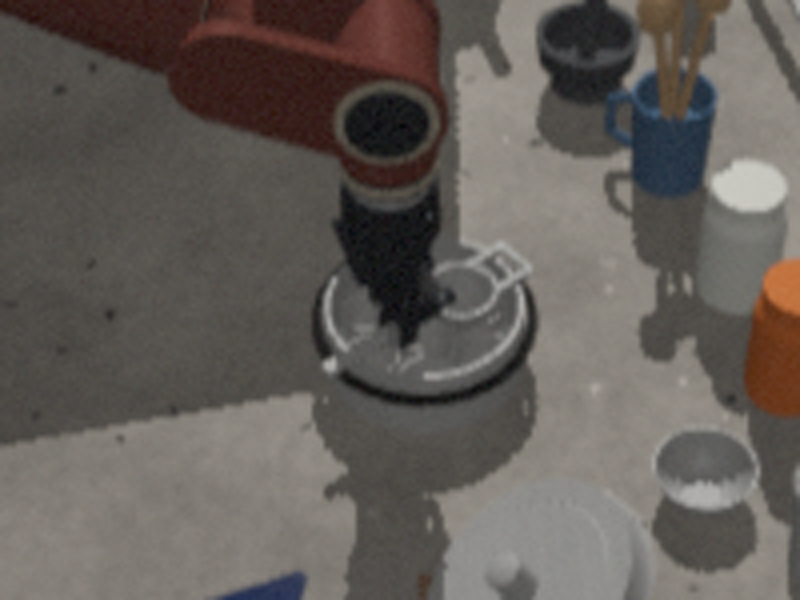

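Request:
{"name": "drive_tool", "arguments": {"moves": [[1,0,0,-1,0,0,0],[1,0,0,-3,0,0,0],[1,0,0,-6,0,0,0],[1,0,0,-10,0,0,0],[1,0,0,-10,0,0,0],[1,0,0,-10,0,0,0]], "squeeze": 60}}

```text
time_s: 3.85
tool_pos: [0.451, -0.0003, 0.1744]
tool_rot: [0.974, 0.229, 0.001, 0.001]
force: [-0.6, -0.1, -1.1]
width: 0.0104
```

Run:
```python
from h import *
np.set_printoptions(precision=4,suppress=True)
s=get_state(); print(s["tool_pos"],s["force"],s["width"],s["qvel"].round(3))
im,d=snapshot("wrist"); cv2.imwrite("pics/w4.png",im); np.savez("pics/w4.npz",d=d,tool_pos=s["tool_pos"],tool_rot=s["tool_rot"])
C=cloud("wrist",d,s); T=R.from_quat(s["tool_rot"]); 
Q=(C-s["tool_pos"])@T.as_matrix()
# points higher than z=0.12
for v in range(10,330,20):
  row=Q[v]; m=C[v,:,2]>.125
  u=np.where(m)[0]
  if len(u): print(v,u.min(),u.max(),Q[v,u[len(u)//2]], Q[v,275])
```

```text
[ 0.451  -0.0003  0.1744] [-0.6431 -0.0562 -1.1188] 0.010441229600447736 [ 0.001  0.03   0.048  0.    -0.003  0.001]
10 214 333 [0.104  0.0144 0.0089] [ 0.1486 -0.0004  0.1755]
30 215 333 [ 0.0974 -0.0007  0.0076] [ 0.0976 -0.0004  0.0082]
50 217 331 [ 0.093  -0.0007  0.019 ] [ 0.0928 -0.0004  0.0176]
70 202 346 [ 0.0871 -0.0004  0.0286] [ 0.0871 -0.0004  0.0286]
90 193 355 [ 0.0797 -0.0004  0.0344] [ 0.0797 -0.0004  0.0344]
110 191 357 [ 0.0714 -0.0004  0.0347] [ 0.0714 -0.0004  0.0347]
130 192 356 [ 0.0627 -0.0008  0.0355] [ 0.0628 -0.0004  0.0347]
150 197 350 [ 0.0542 -0.0013  0.0315] [ 0.0541 -0.0004  0.0325]
170 209 338 [ 0.0462 -0.0008  0.0257] [ 0.0462 -0.0004  0.026 ]
190 234 313 [ 0.0408 -0.0008  0.0092] [ 0.0408 -0.0004  0.0093]
210 259 289 [ 0.0343 -0.0004  0.0035] [ 0.0343 -0.0004  0.0035]
230 259 289 [ 0.0262 -0.0008  0.0036] [ 0.0265 -0.0004  0.0028]
250 260 288 [ 0.0181 -0.0008  0.003 ] [ 0.0179 -0.0004  0.0035]
270 230 319 [ 0.0088 -0.0004  0.0047] [ 0.0088 -0.0004  0.0047]
290 224 325 [-0.     -0.0004  0.0043] [-0.     -0.0004  0.0043]
310 149 401 [-0.0087 -0.0004  0.0033] [-0.0087 -0.0004  0.0033]
```

View pics/w4.png

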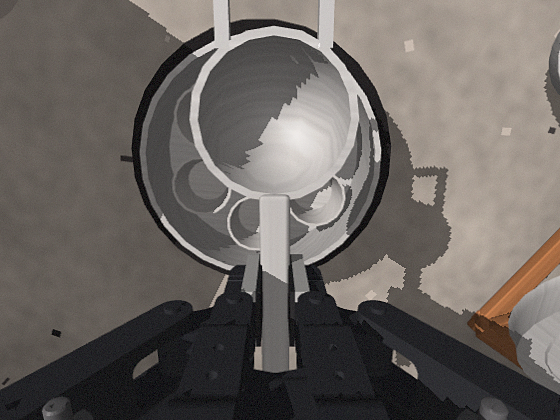

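The strainer is held level. Its underside is 11.5 mm below the TCP and the bowl axis is 68 mm ahead. On the way I'll look at the cup from beside it.

Run:
```python
from h import *
delta([.5135,.139,.23],quatdown(np.radians(26.6)))
```

```text
shift cm [11.87 -9.64 -5.73] turn deg [-0.02  0.02 -0.17] len 16.33
```

Request:
{"name": "drive_tool", "arguments": {"moves": [[1,3,-2,-3,0,0,0],[1,6,-4.5,-5.7,0,0,0],[1,9,-7,-5.7,0,0,0],[1,11.9,-9.6,-5.7,0,0,0],[1,11.9,-9.6,-5.7,0,0,0],[1,11.9,-9.6,-5.7,0,0,0],[1,11.9,-9.6,-5.7,0,0,0]]}}

```text
time_s: 4.6
tool_pos: [0.5134, 0.138, 0.2283]
tool_rot: [0.974, 0.228, -0.002, 0.0]
force: [-0.1, 0.2, -1.3]
width: 0.0103
```

Run:
```python
from h import *
np.set_printoptions(precision=4,suppress=True)
s=get_state(); print(s["tool_pos"],s["force"],s["width"],s["qvel"].round(3))
im,d=snapshot("wrist"); cv2.imwrite("pics/w5.png",im); np.savez("pics/w5.npz",d=d,tool_pos=s["tool_pos"],tool_rot=s["tool_rot"])
C=cloud("wrist",d,s)
m=(C[...,2]>.080)&(C[...,2]<.089)&(np.hypot(C[...,0]-.509,C[...,1]-.282)<.065)
P=C[m]; print(len(P),circ(P),P.mean(0))
```

```text
[0.5134 0.138  0.2283] [-0.1046  0.1968 -1.2519] 0.010254754892229786 [-0.014 -0.014 -0.002  0.002 -0.002  0.   ]
2281 (np.float64(0.5083097111298155), np.float64(0.2845719803599035), np.float64(0.0423840193359517)) [0.508  0.2885 0.0833]
```

View pics/w5.png

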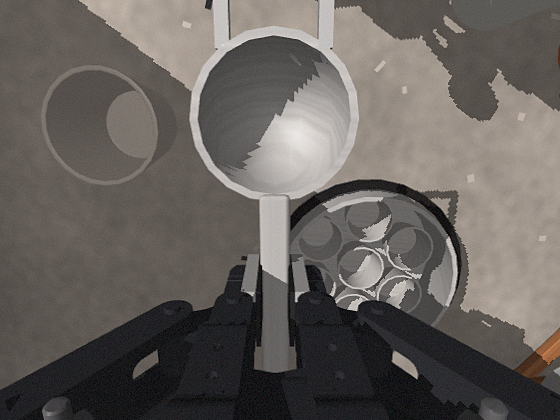

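The cup rim spans columns 42–158 and rows 66–184, centred at about (100,125).

Run:
```python
from h import *
st=np.load("pics/w5.npz")
k=np.array([[42,122],[158,133],[98,66],[103,184],[60,83],[139,83],[58,164],[147,167]],float)
P=plane("wrist",k[:,0],k[:,1],.085,st); x,y,r=circ(P); print(x,y,r)
c=np.array([.5083,.2840]); yaw=np.radians(26.6); t=c-.068*np.array([np.cos(yaw),np.sin(yaw)]); print(t)
delta([*t,.17],quatdown(yaw))
```

```text
0.507932237811318 0.2833186648341165 0.04407031679625869
[0.44749751 0.25355238]
shift cm [ -0.77 -13.31   5.89] turn deg [-0.03  0.12 -0.24] len 14.57
```

Request:
{"name": "drive_tool", "arguments": {"moves": [[1,-0.8,-4,1,0,0,0],[1,-0.8,-8,2,0,0,0],[1,-0.8,-12,4,0,0,0],[1,-0.8,-13.3,5.9,0,0,-0.2],[1,-0.8,-13.3,5.9,0,0,-0.2],[1,-0.8,-13.3,5.9,0,0,-0.2],[1,-0.8,-13.3,5.9,0,0,-0.2]]}}

```text
time_s: 5.35
tool_pos: [0.4492, 0.2533, 0.1723]
tool_rot: [0.973, 0.229, 0.001, 0.0]
force: [0.2, 0.4, -0.3]
width: 0.0105
```

Run:
```python
from h import *
s=get_state()
im,d=snapshot("wrist"); cv2.imwrite("pics/w6.png",im)
np.savez("pics/w6.npz",d=d,tool_pos=s["tool_pos"],tool_rot=s["tool_rot"])
delta([.4475,.2535,.0965],quatdown(np.radians(26.6)))
```

```text
shift cm [-0.18 -0.1   7.6 ] turn deg [ 0.03 -0.14 -0.08] len 7.6
```

View pics/w6.png

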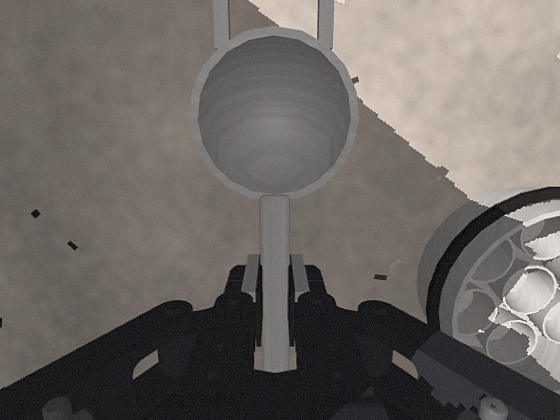

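The cup is hidden right behind the bowl, as expected when the two are concentric. Lowering.

Request:
{"name": "drive_tool", "arguments": {"moves": [[1,-0.2,-0.1,2,0,0,0],[1,-0.2,-0.1,4,0,0,0],[1,-0.2,-0.1,5.5,0,0,0],[1,-0.2,-0.1,6.5,0,0,0],[1,-0.2,-0.1,6.9,0,0,0],[1,-0.2,-0.1,7.2,0,0,0],[1,-0.2,-0.1,7.2,0,0,0]]}}

```text
time_s: 6.1
tool_pos: [0.4461, 0.2543, 0.0993]
tool_rot: [0.973, 0.23, 0.0, -0.0]
force: [0.0, -0.5, -1.6]
width: 0.0105
```

Run:
```python
from h import *
s=get_state(); print(s["force"],s["moment"],s["tool_pos"])
im,d=snapshot("wrist"); cv2.imwrite("pics/w7.png",im)
im,d=snapshot("side"); cv2.imwrite("pics/s7.png",cv2.resize(im[80:230,150:350],None,fx=4,fy=4,interpolation=cv2.INTER_CUBIC))
```

```text
[ 0.01081317 -0.45362649 -1.63914634] [-0.07069014  0.05512833  0.05928972] [0.44608356 0.25427107 0.09930978]
```

View pics/w7.png

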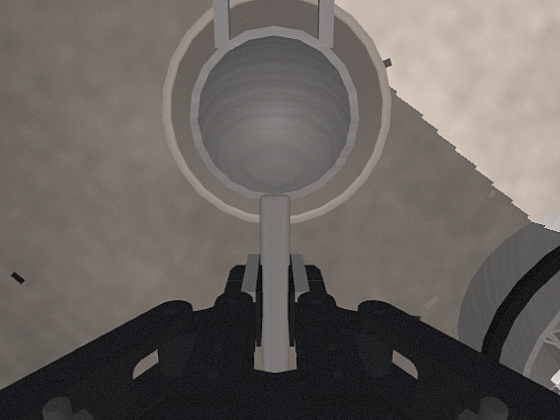

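View pics/s7.png

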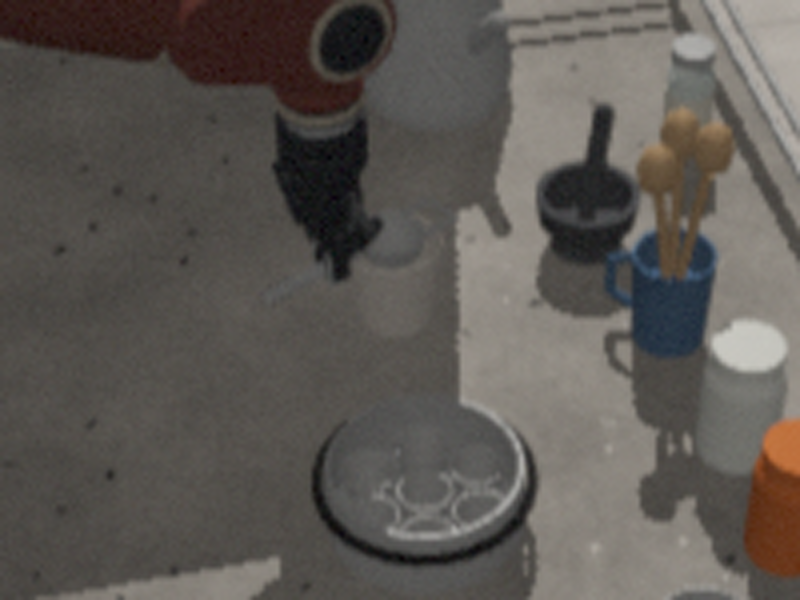

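The bowl hangs centred in the cup (the rim spans columns 164–391). A few more mm to contact.

Request:
{"name": "drive_tool", "arguments": {"moves": [[1,0,0,0.15,0,0,0],[1,0,0,0.3,0,0,0],[1,0,0,0.3,0,0,0]]}}

```text
time_s: 6.5
tool_pos: [0.4458, 0.2543, 0.096]
tool_rot: [0.973, 0.23, 0.0, -0.0]
force: [0.0, -0.5, -1.4]
width: 0.0101
```

Request:
{"name": "drive_tool", "arguments": {"moves": [[1,0,0,0.1,0,0,0],[1,0,0,0.2,0,0,0],[1,0,0,0.2,0,0,0]]}}

```text
time_s: 6.8
tool_pos: [0.446, 0.2543, 0.0952]
tool_rot: [0.973, 0.23, 0.0, 0.0]
force: [-3.3, -1.8, 6.3]
width: 0.0103
```

Request:
{"name": "drive_tool", "arguments": {"moves": [[1,0,0,-0.1,0,0,0],[1,0,0,-0.1,0,0,0],[0.7,0,0,-0.1,0,0,0],[0.5,0,0,-0.1,0,0,0],[0.5,0,0,-0.1,0,0,0],[0.5,0,0,-0.1,0,0,0]]}}

```text
time_s: 7.4
tool_pos: [0.4457, 0.2542, 0.0948]
tool_rot: [0.973, 0.23, -0.0, 0.0]
force: [0.7, -0.5, 0.1]
width: 0.043
```

Run:
```python
from h import *
s=get_state(); print(s["force"],s["moment"],s["tool_pos"],s["width"])
im,d=snapshot("wrist"); cv2.imwrite("pics/w8.png",im)
```

```text
[ 0.68061956 -0.51201527  0.07482144] [-0.00127974  0.07866424 -0.04159979] [0.44569786 0.25416403 0.09483835] 0.042957076780244886
```

View pics/w8.png

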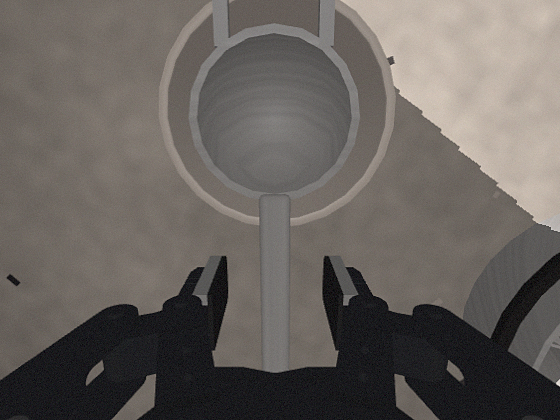

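The strainer rests on the cup. I'll rise and check it, and meanwhile fit the lid's face from the fixed cameras' depth.

Request:
{"name": "drive_tool", "arguments": {"moves": [[0.5,0,0,-2,0,0,0],[0.5,0,0,-5,0,0,0],[0.5,0,0,-10,0,0,0],[0.5,0,0,-15,0,0,0],[0.3,0,0,-17,0,0,0],[0.3,0,0,-17,0,0,0],[0.3,0,0,-17,0,0,0]]}}

```text
time_s: 8.15
tool_pos: [0.4456, 0.2541, 0.2645]
tool_rot: [0.973, 0.23, -0.0, 0.0]
force: [0.7, -0.4, -0.7]
width: 0.0599
```

Run:
```python
from h import *
np.set_printoptions(precision=4,suppress=True)
s=get_state(); print(s["force"],s["tool_pos"])
im,d=snapshot("wrist"); cv2.imwrite("pics/w9.png",im)
C=cloud("wrist",d,s); m=(C[...,2]>.0875)&(C[...,2]<.097)&(np.hypot(C[...,0]-.5,C[...,1]-.28)<.16)
P=C[m]; c=P.mean(0); print(len(P),c,np.linalg.svd(P-c,full_matrices=False)[2])
for n in("top","side"):
    im,d=snapshot(n); cv2.imwrite(f"pics/{n}9.png",im); C=cloud(n,d)
    g=plane("top",340.,225.,.11)
    m=(C[...,2]>.05)&(np.hypot(C[...,0]-g[0],C[...,1]-g[1])<.115)&(C[...,2]<.25)
    P=C[m]; best=None; rng=np.random.default_rng(0)
    for i in range(500):
        a=P[rng.choice(len(P),3,False)]; nn=np.cross(a[1]-a[0],a[2]-a[0]); l=np.linalg.norm(nn)
        if l<1e-6: continue
        nn/=l; q=abs((P-a[0])@nn)<.003
        if best is None or q.sum()>best.sum(): best=q
    for _ in range(3):
        Q=P[best]; c=Q.mean(0); nn=np.linalg.svd(Q-c,full_matrices=False)[2][2]; nn*=np.sign(nn[2]); best=abs((P-c)@nn)<.003
    h=(P-c)@nn; kb=P[(h>.022)&(h<.04)]
    e1=np.cross(nn,[1,0,0]); e1/=np.linalg.norm(e1); e2=np.cross(nn,e1)
    print(n,len(P),best.sum(),"n",nn,"tilt",np.degrees(np.arccos(nn[2])),"yaw of -n",np.degrees(np.arctan2(-nn[1],-nn[0])),"c",c)
    print(" knob",len(kb),kb.mean(0) if len(kb) else 0, "h",((kb-c)@nn).max() if len(kb) else 0)
    uv=np.c_[(Q-c)@e1,(Q-c)@e2]; hull=cv2.convexHull(uv.astype(np.float32))[:,0]; x,y,r=circ(hull); print(" centre by hull",c+e1*x+e2*y,r)
```

```text
[ 0.6847 -0.3679 -0.7014] [0.4456 0.2541 0.2645]
3414 [0.4841 0.2747 0.0904] [[-0.8908 -0.454   0.02  ]
 [-0.454   0.891   0.0013]
 [-0.0184 -0.0079 -0.9998]]
top 2269 1308 n [-0.5605  0.0858  0.8237] tilt 34.540282297533885 yaw of -n -8.702982955565513 c [ 0.4874 -0.2934  0.102 ]
 knob 56 [ 0.4707 -0.2901  0.1227] h 0.036128708713367964
 centre by hull [ 0.485  -0.2924  0.1002] 0.08831882161039058
side 2691 1784 n [-0.5626  0.094   0.8214] tilt 34.77966082322931 yaw of -n -9.480820073095646 c [ 0.4878 -0.3003  0.1015]
 knob 62 [ 0.4713 -0.2953  0.123 ] h 0.032017317922230046
 centre by hull [ 0.4855 -0.2957  0.0994] 0.08882679813856681
```

View pics/w9.png

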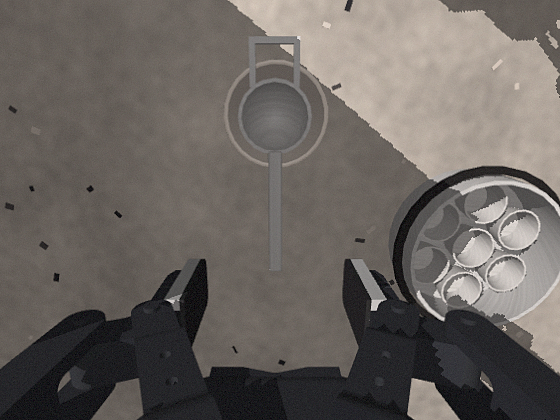

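View pics/side9.png

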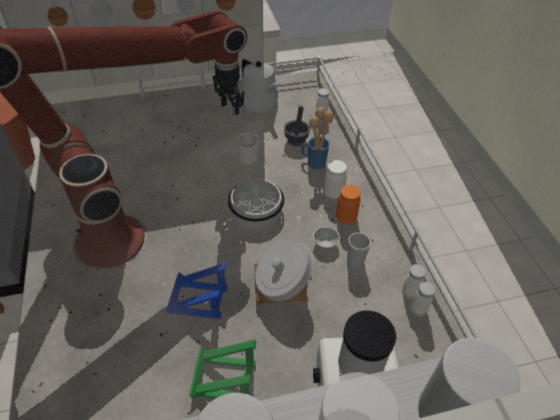

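The strainer sits concentric on the cup and level (handle at column 275, cup at (275,113)). The lid's axis is tilted 34.7° with rack yaw about −9°, which agrees with the 35° given, and the knob point is near (0.472,−0.292,0.12). Next I'll go to a standoff along the lid's axis.

```bash
cat >> h.py <<'E'
def lidrot(yawdeg,tilt=35.):
    y=np.radians(yawdeg); t=np.radians(tilt); X=np.array([np.cos(y),np.sin(y),0]); Z=np.array([0,0,1.])
    n=-np.sin(t)*X+np.cos(t)*Z; x=np.cos(t)*X+np.sin(t)*Z
    return n,R.from_matrix(np.c_[x,np.cross(-n,x),-n])
E
python3 - <<'E'
from h import *
n,r=lidrot(-9.1); k=np.array([.4718,-.2918,.1195]); print(n)
delta(k+.13*n,r)
delta([.42,0,.28],quatdown(np.radians(-9)))
E
```

```text
[-0.56635729  0.09071574  0.81915204]
shift cm [-28.07  45.63   3.73] turn deg [-10.85  34.1   34.62] len 53.7
shift cm [-13.59  21.58  -1.72] turn deg [ 0.06  0.25 35.63] len 25.56
```

Request:
{"name": "drive_tool", "arguments": {"moves": [[0.2,-13.6,21.6,-1.7,0,0,35.6],[0.2,-13.6,21.6,-1.7,0,0,35.6],[0.2,-13.6,21.6,-1.7,0,0,35.6],[0.2,-13.6,21.6,-1.7,0,0,35.6],[0.2,-13.6,21.6,-1.7,0,0,35.6],[0.2,-13.6,21.6,-1.7,0,0,35.6],[0.2,-13.6,21.6,-1.7,0,0,35.6],[0.2,-13.6,21.6,-1.7,0,0,35.6]]}}

```text
time_s: 9.1
tool_pos: [0.4207, 0.001, 0.2808]
tool_rot: [0.997, -0.078, -0.001, -0.0]
force: [0.1, 0.0, 0.1]
width: 0.0682
```

Run:
```python
from h import *
s=get_state(); st=s
im,d=snapshot("wrist"); cv2.imwrite("pics/w10.png",im); np.savez("pics/w10.npz",d=d,tool_pos=s["tool_pos"],tool_rot=s["tool_rot"])
n,r=lidrot(-9.1); k=np.array([.4718,-.2918,.1195])
delta(k+.13*n,r)
```

```text
shift cm [ 2.1  28.15  5.49] turn deg [-0.1  35.1   0.23] len 28.76
```

View pics/w10.png

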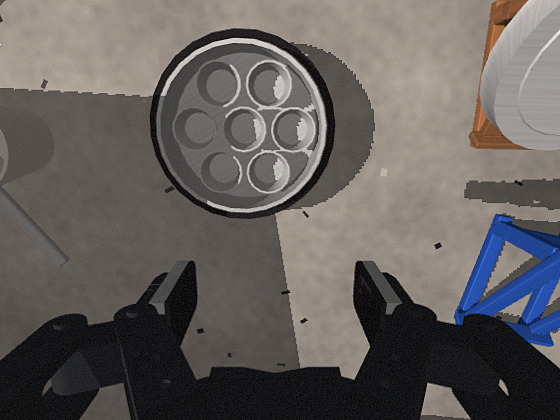

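This is a clear dabba view: ring centre about (242,123), rim visible. I'll use it to fix the dabba's centre.

Run:
```python
from h import *
im=cv2.imread("pics/w10.png"); st=np.load("pics/w10.npz"); g=im.max(2)
m=(g<50).astype(np.uint8); m[240:]=0
cs,_=cv2.findContours(m,cv2.RETR_CCOMP,cv2.CHAIN_APPROX_NONE); cs=sorted(cs,key=cv2.contourArea)[::-1][:3]
for k,z in((cs[0],.048),(cs[1],.05)):
    k=k[:,0]; P=plane("wrist",k[:,0],k[:,1],z,st)
    for i in range(6):
        x,y,r=circ(P); e=abs(np.hypot(P[:,0]-x,P[:,1]-y)-r); P=P[e<max(.001,2*np.median(e))]
    print("ring",x,y,r,len(P))
# bright rim: radial max of brightness
p,E=ext("wrist",st); C=cloud("wrist",st["d"],st)
q=(C[...,2]>.062)&(C[...,2]<.068)&(np.hypot(C[...,0]-.48,C[...,1]-.025)<.1)&(np.hypot(C[...,0]-.48,C[...,1]-.025)>.07)
P=C[q]; print("rim cloud",circ(P),len(P))
# rim by ray: for each angle find brightest pixel along radius .074-.087 at z=.065
pts=[]
for a in np.arange(0,2*np.pi,.05):
    rr=np.arange(.074,.087,.0005); X=np.c_[.48+rr*np.cos(a),.0255+rr*np.sin(a),np.full(len(rr),.065)]
    uv=proj("wrist",X,st); v=cv2.remap(im.mean(2).astype(np.float32),uv[:,0].astype(np.float32)[None],uv[:,1].astype(np.float32)[None],1)[0]
    w=v-v.min(); w=w**3; pts.append(X[:,:2].T@w/w.sum())
print("rim bright",circ(np.array(pts)))
C0=np.nanmedian(C[...,2][np.abs(C[...,2])<.01]); print("floor",C0)
```

```text
ring 0.4799491363910454 0.02591077366332778 0.09256822594603256 534
ring 0.47952692029614136 0.026860365900267025 0.08617817646972979 490
rim cloud (np.float64(0.4800481485175735), np.float64(0.025739801454872424), np.float64(0.07930605113971348)) 2343
rim bright (np.float64(0.48030054721281074), np.float64(0.025722680290416022), np.float64(0.07884940000875201))
floor -0.0009752917999744648
```

Request:
{"name": "drive_tool", "arguments": {"moves": [[0.2,2,5,1,0,6,0],[0.2,2,10,2,0,13,0],[0.2,2,15,3,0,20,0],[0.2,2,20,4,0,28,0],[0.2,2.1,25,5,0,35,0],[0.2,2.1,28.1,5.5,0,35,0],[0.2,2.1,28.1,5.5,0,35,0],[0.2,2.1,28.1,5.5,0,35,0]]}}

```text
time_s: 9.95
tool_pos: [0.3982, -0.2801, 0.2262]
tool_rot: [0.951, -0.075, 0.299, 0.022]
force: [-0.4, 0.7, -0.1]
width: 0.0685
```

```bash
cat > lid.py <<'E'
from h import *
np.set_printoptions(precision=4,suppress=True)
def lidfit(C,g,rad=.1):
    m=(C[...,2]>.04)&(np.linalg.norm(C-g,axis=-1)<rad)
    P=C[m]; best=None; rng=np.random.default_rng(0)
    for i in range(500):
        a=P[rng.choice(len(P),3,False)]; nn=np.cross(a[1]-a[0],a[2]-a[0]); l=np.linalg.norm(nn)
        if l<1e-6: continue
        nn/=l; q=abs((P-a[0])@nn)<.002
        if best is None or q.sum()>best.sum(): best=q
    for _ in range(3):
        Q=P[best]; c=Q.mean(0); nn=np.linalg.svd(Q-c,full_matrices=False)[2][2]; nn*=np.sign(nn[2]); best=abs((P-c)@nn)<.002
    return P,best,nn,c
E
python3 - <<'E'
from lid import *
s=get_state(); print(s["qpos"].round(3))
im,d=snapshot("wrist"); cv2.imwrite("pics/w11.png",im); np.savez("pics/w11.npz",d=d,tool_pos=s["tool_pos"],tool_rot=s["tool_rot"])
C=cloud("wrist",d,s); P,b,n,c=lidfit(C,np.array([.485,-.294,.1]))
print("n",n,np.degrees(np.arccos(n[2])),np.degrees(np.arctan2(-n[1],-n[0])),"c",c,b.sum())
h=(P-c)@n; kt=P[(h>.027)&(h<.036)]; print("knob top pts",len(kt),kt.mean(0),h.max())
E
```

```text
[-1.007 -0.623  2.274  0.501  1.114  0.583]
n [-0.5633  0.0939  0.8209] 34.82496099282555 -9.460939884746264 c [ 0.4883 -0.2935  0.1021] 31956
knob top pts 707 [ 0.4681 -0.2899  0.1222] 0.030970362397707913
```

View pics/w11.png

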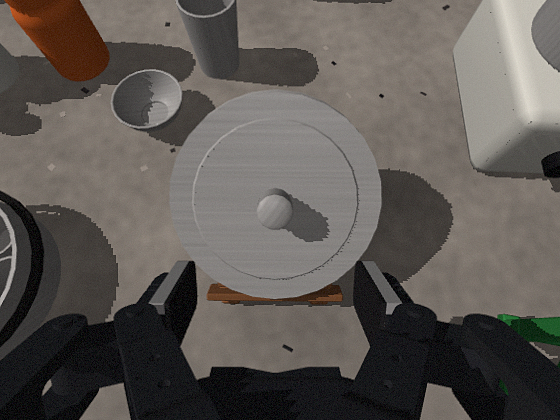

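The knob head is at (274,211), centred between the jaws; the axis fit gives tilt 34.8° and yaw −9.5°. Approaching along the axis.

Run:
```python
from h import *
n,r=lidrot(-9.4); k=np.array([.4708,-.2904,.1187])
delta(k+.03*n,r); delta(k,r)
```

```text
shift cm [-0.22 -0.04 10.04] turn deg [-0.38  0.03  0.42] len 10.04
shift cm [-0.22 -0.02 13.04] turn deg [-0.38  0.03  0.42] len 13.04
```

Request:
{"name": "drive_tool", "arguments": {"moves": [[0.35,-0.2,0,3,-0.4,0,0.4],[0.35,-0.2,0,6,-0.4,0,0.4],[0.35,-0.2,0,8.5,-0.4,0,0.4],[0.35,-0.2,0,10,-0.4,0,0.4],[0.35,-0.2,0,10,-0.4,0,0.4],[0.35,-0.2,0,10,-0.4,0,0.4]]}}

```text
time_s: 10.6
tool_pos: [0.454, -0.2878, 0.1446]
tool_rot: [0.951, -0.077, 0.3, 0.025]
force: [1.3, -0.2, 0.3]
width: 0.0554
```

Run:
```python
from lid import *
s=get_state(); print(s["tool_pos"],s["force"])
im,d=snapshot("wrist"); cv2.imwrite("pics/w12.png",im)
C=cloud("wrist",d,s); P,b,n,c=lidfit(C,np.array([.485,-.294,.1]))
print("n",n,np.degrees(np.arccos(n[2])),np.degrees(np.arctan2(-n[1],-n[0])),"c",c,b.sum())
h=(P-c)@n; kt=P[(h>.027)&(h<.036)]; print("knob top pts",len(kt),kt.mean(0),h.max())
n,r=lidrot(-9.4); k=np.array([.4708,-.2904,.1187])
delta(k,r)
```

```text
[ 0.454  -0.2878  0.1446] [ 1.3151 -0.1724  0.3444]
n [-0.5612  0.0935  0.8224] 34.67422158829132 -9.455160846428852 c [ 0.4968 -0.2949  0.1081] 61522
knob top pts 1715 [ 0.4683 -0.2899  0.1223] 0.0956374074241387
shift cm [-0.14 -0.1   3.15] turn deg [ 0.12 -0.08  0.11] len 3.16
```

View pics/w12.png

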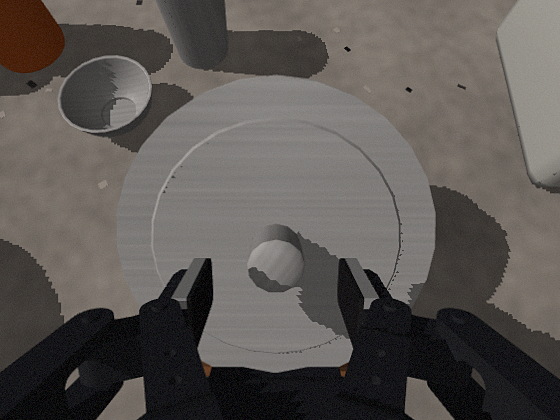

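Request:
{"name": "drive_tool", "arguments": {"moves": [[0.4,-0.1,0,1,0,0,0],[0.5,-0.1,0,2,0,0,0],[0.5,-0.1,0,2.9,0,0,0],[0.5,-0.1,0,2.9,0,0,0],[0.55,-0.1,0,2.9,0,0,0],[0.55,-0.1,0,2.9,0,0,0]], "squeeze": 60}}

```text
time_s: 11.25
tool_pos: [0.4685, -0.2922, 0.1197]
tool_rot: [0.95, -0.079, 0.3, 0.026]
force: [0.2, -0.2, -0.1]
width: 0.0383
```

Request:
{"name": "drive_tool", "arguments": {"moves": [[0.9,0,0,0,0,0,0],[0.9,0,0,0,0,0,0],[0.9,0,0,0,0,0,0],[0.9,0,0,0,0,0,0],[0.9,0,0,0,0,0,0]], "squeeze": 60}}

```text
time_s: 11.75
tool_pos: [0.4686, -0.2924, 0.1202]
tool_rot: [0.95, -0.079, 0.3, 0.026]
force: [-4.6, 0.5, 4.5]
width: 0.0258
```

Run:
```python
from lid import *
s=get_state(); print(s["tool_pos"],s["force"],s["moment"],s["width"])
im,d=snapshot("wrist"); cv2.imwrite("pics/w13.png",im)
```

```text
[ 0.4686 -0.2924  0.1202] [-4.5896  0.4937  4.5333] [ 0.1297  0.4967 -0.2248] 0.02576415844680702
```

View pics/w13.png

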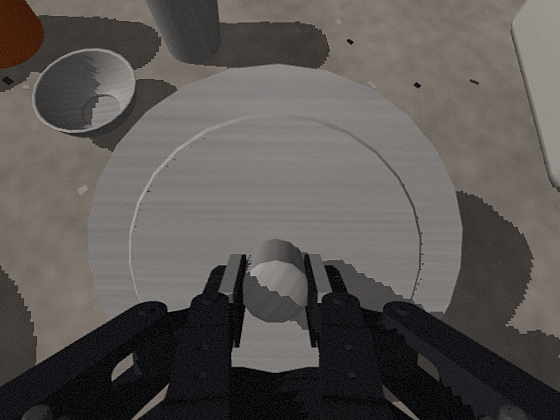

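Knob gripped. Lifting along the lid's axis.

Request:
{"name": "drive_tool", "arguments": {"moves": [[0.9,0,0,-0.5,0,0,0],[0.9,0,0,-1.5,0,0,0],[0.9,0,0,-3.5,0,0,0],[0.9,0,0,-6.5,0,0,0],[0.9,0,0,-9,0,0,0],[0.9,0,0,-9,0,0,0],[0.9,0,0,-9,0,0,0]], "squeeze": 100}}

```text
time_s: 12.5
tool_pos: [0.4173, -0.2832, 0.1931]
tool_rot: [0.95, -0.079, 0.299, 0.026]
force: [-0.5, -0.5, -2.3]
width: 0.0244
```

```bash
cat > held.py <<'E'
from lid import *
def held(tag,g=None):
    s=get_state(); print(s["tool_pos"],s["force"],s["width"])
    im,d=snapshot("wrist"); cv2.imwrite(f"pics/{tag}.png",im)
    C=cloud("wrist",d,s); Rm=R.from_quat(s["tool_rot"]).as_matrix(); Q=(C-s["tool_pos"])@Rm
    m=(Q[...,0]>.02)&(Q[...,0]<.1)&(abs(Q[...,1])<.09)&(Q[...,2]>.015)&(Q[...,2]<.035); P=Q[m]
    for _ in range(4):
        c=P.mean(0); n=np.linalg.svd(P-c,full_matrices=False)[2][2]; n*=-np.sign(n[2]); P=Q[m][abs((Q[m]-c)@n)<.0025]
    # top face height along tool axis at TCP
    zt=c[2]-(n[0]*(0-c[0])+n[1]*(0-c[1]))/n[2]
    print("face normal in tool (ideal 0,0,-1)",n,"tilt deg",np.degrees(np.arccos(-n[2])),"face at tool z",zt,len(P))
    return s,im,d,Q
E
python3 - <<'E'
from held import *
s,im,d,Q=held("w14")
delta([.48,-.13,.28],quatdown(np.radians(-9.4)))
E
```

```text
[ 0.4173 -0.2832  0.1931] [-0.5403 -0.5054 -2.3482] 0.024409975357278922
face normal in tool (ideal 0,0,-1) [ 0.0254  0.0015 -0.9997] tilt deg 1.4585788435165306 face at tool z 0.025525035274906436 45578
shift cm [  8.04 -16.1   -5.12] turn deg [  0.08 -34.91  -0.1 ] len 18.71
```

View pics/w14.png

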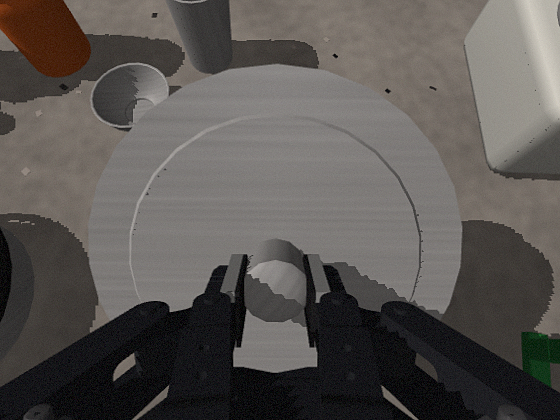

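The lid is held with its face 25.5 mm beyond the TCP. Next I'll swing it level and up towards the dabba.

Request:
{"name": "drive_tool", "arguments": {"moves": [[0.9,2,-1,-2.5,0,0,0],[0.9,4,-3,-4.5,0,-5,0],[0.9,5.5,-6,-5.1,0,-12,0],[0.9,7,-9,-5.1,0,-19,0],[0.9,8,-12,-5.1,0,-26,0],[0.9,8,-14.5,-5.1,0,-33,0],[0.9,8,-16,-5.1,0,-35,0],[0.9,8,-16,-5.1,0,-35,0]]}}

```text
time_s: 13.35
tool_pos: [0.481, -0.1292, 0.2782]
tool_rot: [0.997, -0.081, -0.002, -0.0]
force: [-0.8, 0.4, -1.5]
width: 0.0243
```

Run:
```python
from held import *
s,im,d,Q=held("w15")
C=cloud("wrist",d,s)
m=(abs(C[...,2])<.012)
P=C[m]; A=np.c_[P[:,:2],np.ones(len(P))]
for _ in range(4):
    k=np.linalg.lstsq(A,P[:,2],rcond=None)[0]; e=abs(A@k-P[:,2]); q=e<.003; A=A[q];P=P[q]
print("floor plane slope",k,len(P))
print("tool z axis world",R.from_quat(s["tool_rot"]).as_matrix()[:,2], s["qpos"].round(2))
delta([.48,.0258,.20],quatdown(np.radians(-9.4)))
```

```text
[ 0.481  -0.1292  0.2782] [-0.7604  0.4496 -1.5122] 0.024325851793803803
face normal in tool (ideal 0,0,-1) [ 0.0231  0.0021 -0.9997] tilt deg 1.328152029605833 face at tool z 0.025725887294569472 46229
floor plane slope [-0.0011  0.0006 -0.0005] 86746
tool z axis world [-0.0043  0.001  -1.    ] [-0.41 -0.27  1.86 -0.    1.55  1.32]
shift cm [ -2.55 -15.4    7.84] turn deg [0.04 0.19 0.04] len 17.47
```

View pics/w15.png

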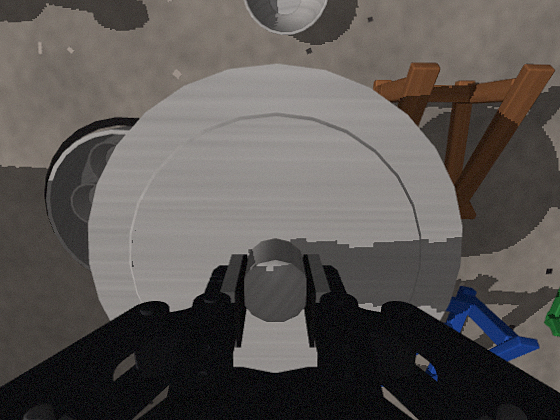

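Run:
```python
from held import *
s=get_state(); im,d=snapshot("wrist")
C=cloud("wrist",d,s); Rm=R.from_quat(s["tool_rot"]).as_matrix(); Q=(C-s["tool_pos"])@Rm
m=((Q[...,2]>.012)&(Q[...,2]<.05)).astype(np.uint8); m[290:]=0
cs,_=cv2.findContours(m,cv2.RETR_EXTERNAL,cv2.CHAIN_APPROX_NONE); k=max(cs,key=cv2.contourArea)[:,0]
k=k[k[:,1]<255]
# intersect rays w/ lid plane in tool frame (n·q = const), silhouette edge
p=camera_params("wrist"); H=np.array(p["hand_eye"]); x,y=undist(p,k[:,0],k[:,1])
dr=np.c_[x,y,np.ones(len(x))]@H[:3,:3].T; o=H[:3,3]
n=np.array([.0231,.0021,-.9997]); c=np.array([0,0,.0257])
for off in (0,.003):
    t=((c-n*off-o)@n)/(dr@n); P=o+dr*t[:,None]
    for _ in range(4):
        a=circ(P); e=abs(np.hypot(P[:,0]-a[0],P[:,1]-a[1])-a[2]); P=P[e<max(.0007,2*np.median(e))]
    print(off,a,len(P))
# groove circle by dark edges? knob side columns
```

```text
0 (np.float64(0.0008061847197897799), np.float64(-0.0005103197338209367), np.float64(0.08779426223582895)) 402
0.003 (np.float64(-0.000535515352190382), np.float64(-0.0005172351956396065), np.float64(0.0895384007799174)) 401
```

Request:
{"name": "drive_tool", "arguments": {"moves": [[0.9,0,-4,0.5,0,1.5,0],[0.9,-1,-8,1.5,0,1.5,0],[0.9,-2,-12,3,0,1.5,0],[0.9,-2.5,-15.4,5,0,1.5,0],[0.9,-2.5,-15.4,8,0,1.5,0],[0.9,-2.5,-15.4,8,0,1.5,0],[0.9,-2.5,-15.4,8,0,1.5,0]]}}

```text
time_s: 14.15
tool_pos: [0.4802, 0.0236, 0.1999]
tool_rot: [0.996, -0.084, 0.012, 0.002]
force: [-0.2, 0.1, -0.4]
width: 0.0246
```

Run:
```python
from held import *
s,im,d,Q=held("w16")
C=cloud("wrist",d,s); P,b,n,c=lidfit(C,np.array([s["tool_pos"][0]+.05,s["tool_pos"][1],s["tool_pos"][2]-.025]),.07); print("world normal",n)
for nm in("top","side"):
    im,d=snapshot(nm); cv2.imwrite(f"pics/{nm}16.png",cv2.resize(im[150:300,150:350],None,fx=4,fy=4,interpolation=cv2.INTER_CUBIC))
delta([.48,.0258,.12],quatdown(np.radians(-9.4)))
```

```text
[0.4802 0.0236 0.1999] [-0.2352  0.1376 -0.3928] 0.024599424227361832
face normal in tool (ideal 0,0,-1) [ 0.0236  0.0021 -0.9997] tilt deg 1.3554591806509393 face at tool z 0.025702073144267267 46188
world normal [-0.0008  0.0031  1.    ]
shift cm [-0.46 -0.22  8.24] turn deg [ 0.09 -1.69 -0.23] len 8.25
```

View pics/w16.png

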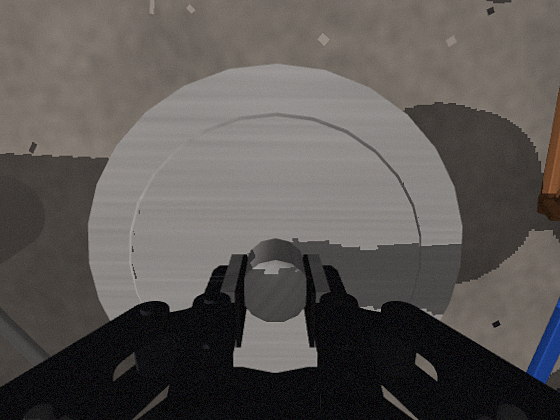

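View pics/side16.png

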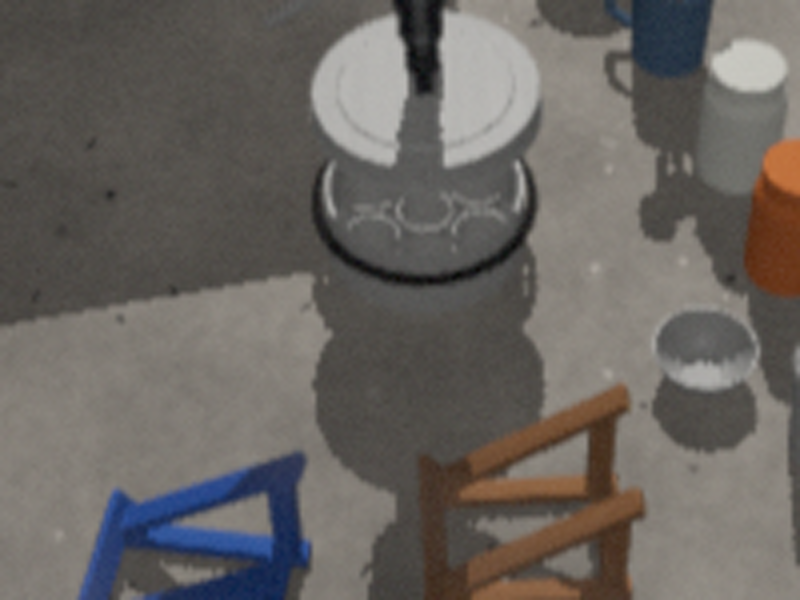

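The lid is level to 0.2° in the world and sits over the dabba. I'll recompute with settled readings.

Run:
```python
from held import *
s=get_state(); print(s["tool_pos"],s["tool_rot"],s["qvel"])
r=R.from_quat(s["tool_rot"])
for z in (.125,.108): delta([.48,.0258,z],r)
```

```text
[0.4818 0.0234 0.2025] [ 0.9964 -0.0839  0.0146  0.002 ] [ 0.0063 -0.0011 -0.0021  0.0019  0.0006  0.0013]
shift cm [-0.45 -0.22  7.74] turn deg [0. 0. 0.] len 7.75
shift cm [-0.5  -0.22  9.44] turn deg [0. 0. 0.] len 9.45
```

View pics/top16.png

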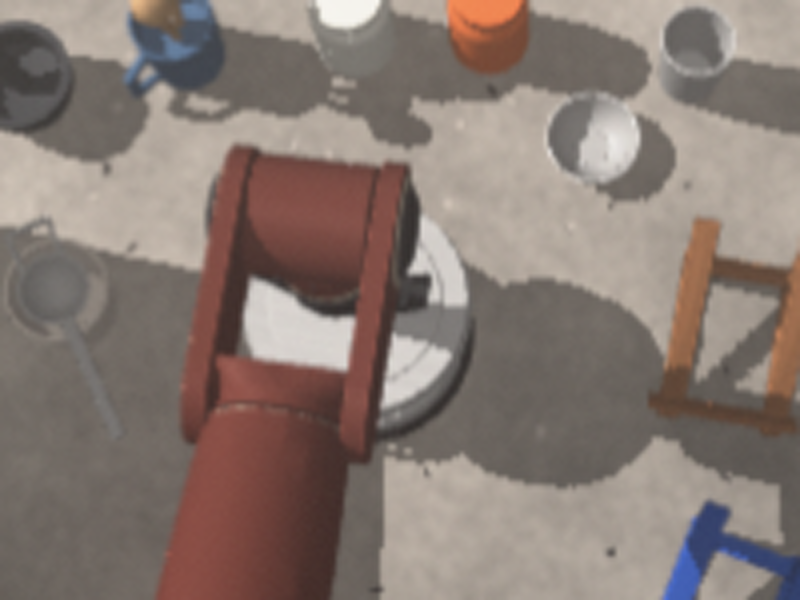

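Request:
{"name": "drive_tool", "arguments": {"moves": [[0.9,-0.2,-0.2,3,0,0,0],[0.9,-0.4,-0.2,5.5,0,0,0],[0.9,-0.45,-0.2,7,0,0,0],[0.9,-0.45,-0.2,7.7,0,0,0],[0.9,-0.45,-0.2,7.7,0,0,0],[0.9,-0.45,-0.2,7.7,0,0,0],[0.9,-0.45,-0.2,7.7,0,0,0]]}}

```text
time_s: 15.0
tool_pos: [0.4797, 0.0265, 0.125]
tool_rot: [0.996, -0.083, 0.014, 0.002]
force: [0.8, -0.0, -1.6]
width: 0.0246
```

Run:
```python
from held import *
s,im,d,Q=held("w17")
C=cloud("wrist",d,s); P,b,n,c=lidfit(C,np.array([s["tool_pos"][0]+.05,s["tool_pos"][1],s["tool_pos"][2]-.025]),.07); print("world normal",n,"face z",c[2])
im,d=snapshot("side"); cv2.imwrite(f"pics/side17.png",cv2.resize(im[150:300,150:350],None,fx=4,fy=4,interpolation=cv2.INTER_CUBIC))
r=R.from_quat(get_state()["tool_rot"])
for z in (.108,.101): delta([.48,.0258,z],r)
```

```text
[0.4797 0.0265 0.125 ] [ 0.7636 -0.0353 -1.5684] 0.02456682055887237
face normal in tool (ideal 0,0,-1) [ 0.0231  0.0021 -0.9997] tilt deg 1.3311258338419403 face at tool z 0.02572739132713615 46151
world normal [-0.0051  0.0035  1.    ] face z 0.09955568129733607
shift cm [0.03 0.07 1.66] turn deg [0. 0. 0.] len 1.66
shift cm [0.01 0.07 2.36] turn deg [0. 0. 0.] len 2.36
```

View pics/side17.png

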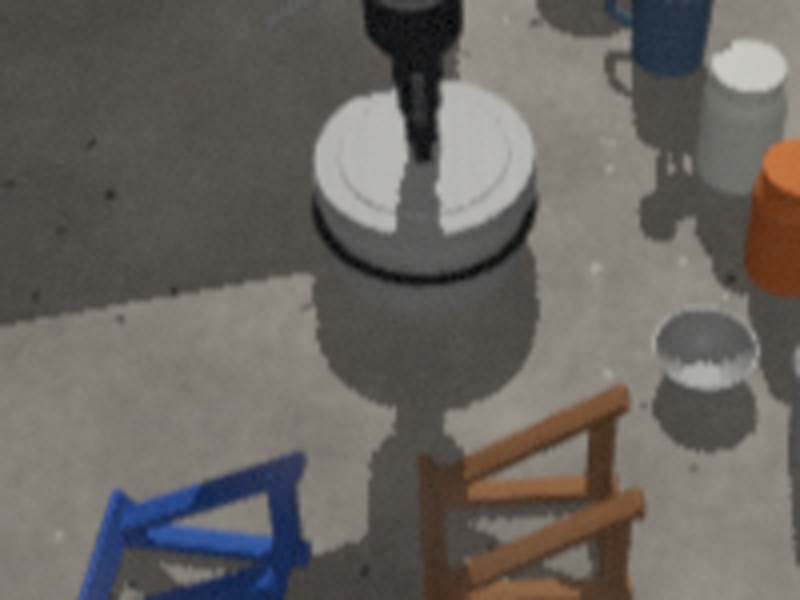

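The lid is aligned over the ring in the side view (lid and ring both span columns 314–537). Lowering gently, with a 0.3° trim.

Request:
{"name": "drive_tool", "arguments": {"moves": [[0.9,0,0,0.5,0,-0.3,0],[0.9,0,0,1,0,-0.3,0],[0.9,0,0.05,1.4,0,-0.3,0],[0.9,0,0.05,1.7,0,-0.3,0],[0.9,0,0.05,1.7,0,-0.3,0]]}}

```text
time_s: 15.6
tool_pos: [0.4784, 0.0262, 0.1055]
tool_rot: [0.996, -0.083, 0.01, 0.002]
force: [-0.9, 0.1, -1.5]
width: 0.0243
```

Request:
{"name": "drive_tool", "arguments": {"moves": [[0.9,0,0,0.2,0,0,0],[0.9,0,0,0.4,0,0,0],[0.9,0,0,0.6,0,0,0],[0.9,0,0,0.6,0,0,0]]}}

```text
time_s: 16.0
tool_pos: [0.4799, 0.026, 0.1015]
tool_rot: [0.996, -0.083, 0.011, 0.002]
force: [-0.1, -0.2, 3.3]
width: 0.0244
```

Contact occurs at the expected height (TCP 0.1015 m, skirt on the ring). I'll check level, then press.

```bash
cat > lvl.py <<'E'
from held import *
def lvl(tag):
    s,im,d,Q=held(tag)
    C=cloud("wrist",d,s); P,b,n,c=lidfit(C,np.array([s["tool_pos"][0]+.05,s["tool_pos"][1],s["tool_pos"][2]-.025]),.07); print("world normal",n,"face z at axis",c[2]+((c[0]-.48)*n[0]+(c[1]-.0258)*n[1])/n[2])
    f=abs(C[...,2])<.008; print("floor med",np.median(C[...,2][f]))
E
python3 -c "
from lvl import *
lvl('w18')"
```

```text
[0.4799 0.026  0.1015] [-0.0777 -0.1962  3.2578] 0.024387308371563332
face normal in tool (ideal 0,0,-1) [ 0.0442  0.002  -0.999 ] tilt deg 2.5332813173232713 face at tool z 0.02569414299875012 45307
world normal [ 0.0218 -0.001   0.9998] face z at axis 0.07585705738176766
floor med -0.001130639170327935
```

Request:
{"name": "drive_tool", "arguments": {"moves": [[0.9,0,0,0.1,0,0,0],[0.9,0,0,0.2,0,0,0],[0.9,0,0,0.3,0,0,0],[0.9,0,0,0.3,0,0,0]]}}

```text
time_s: 16.45
tool_pos: [0.48, 0.026, 0.099]
tool_rot: [0.996, -0.083, 0.011, 0.002]
force: [-2.8, -0.5, 7.4]
width: 0.0244
```

```bash
python3 -c "
from lvl import *
lvl('w19')
im,d=snapshot('side'); cv2.imwrite('pics/side19.png',cv2.resize(im[150:300,150:350],None,fx=4,fy=4,interpolation=cv2.INTER_CUBIC))
"
```

```text
[0.48  0.026 0.099] [-2.8062 -0.4821  7.4092] 0.024446173758198367
face normal in tool (ideal 0,0,-1) [ 0.0446  0.002  -0.999 ] tilt deg 2.5587588329083597 face at tool z 0.02565657836868572 45303
world normal [ 0.0223 -0.001   0.9998] face z at axis 0.07338974944530254
floor med -0.0011423711093615785
```

View pics/side19.png

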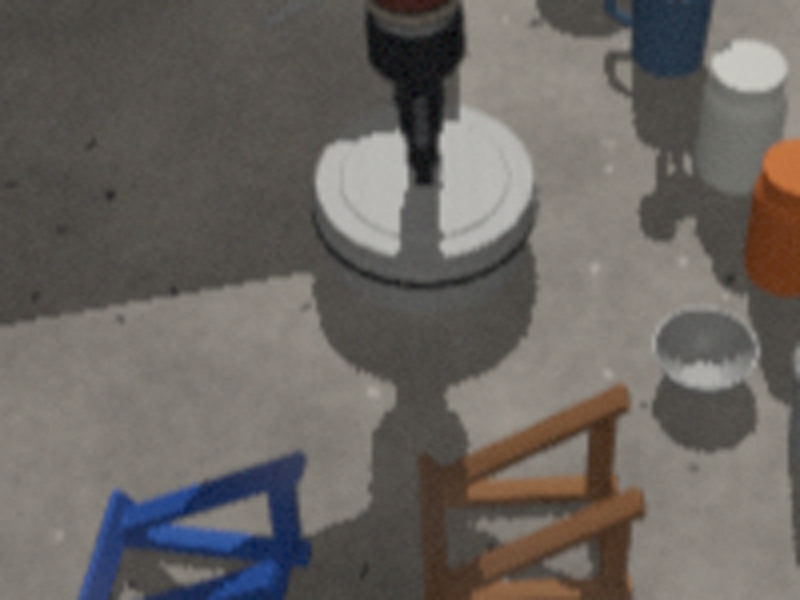

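View pics/w19.png

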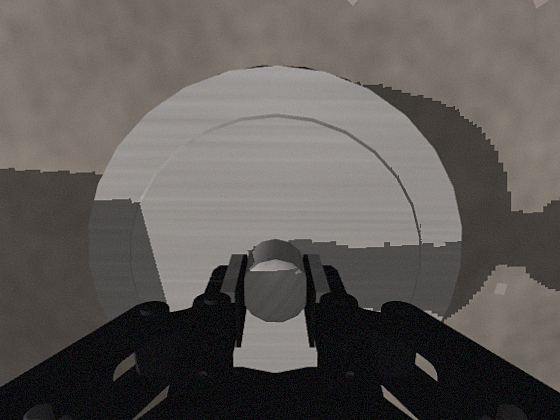

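The lid leans 1.3° (near side high) with −2.8 N in x, so it seems to rub slightly and has turned in the grip. I'll unload it, let go so it settles on the ring, and look.

Request:
{"name": "drive_tool", "arguments": {"moves": [[0.9,0,0,-0.15,0,0,0],[0.9,0,0,-0.25,0,0,0],[0.6,0,0,-0.25,0,0,0],[0.4,0,0,-0.25,0,0,0],[0.4,0,0,-0.25,0,0,0],[0.4,0,0,-0.25,0,0,0]]}}

```text
time_s: 17.15
tool_pos: [0.4789, 0.0261, 0.0996]
tool_rot: [0.996, -0.083, 0.01, 0.002]
force: [1.1, -0.9, -0.1]
width: 0.0512
```

Request:
{"name": "drive_tool", "arguments": {"moves": [[0.4,0,0,-2,0,0,0],[0.4,0,0,-5,0,0,0],[0.4,0,0,-9,0,0,0],[0.4,-1,0,-12,0,-1.2,0],[0.4,-2,0,-12,0,-1.2,0],[0.4,-3,0,-12,0,-1.2,0],[0.4,-3,0,-12,0,-1.2,0]]}}

```text
time_s: 17.85
tool_pos: [0.4454, 0.032, 0.2174]
tool_rot: [0.997, -0.083, -0.001, 0.001]
force: [0.4, 0.3, -0.0]
width: 0.0514
```

```bash
cat > look.py <<'E'
from lid import *
def look(tag):
    s=get_state(); print(s["tool_pos"],s["force"])
    im,d=snapshot("wrist"); cv2.imwrite(f"pics/{tag}.png",im); C=cloud("wrist",d,s)
    P,b,n,c=lidfit(C,np.array([.48,.026,.072]),.085); print("normal",n,"tilt",np.degrees(np.arccos(n[2])),"face z at axis",c[2]+((c[0]-.48)*n[0]+(c[1]-.0258)*n[1])/n[2],b.sum())
    f=abs(C[...,2])<.008; F=C[f]; k=np.linalg.lstsq(np.c_[F[:,:2],np.ones(len(F))],F[:,2],rcond=None)[0]; print("floor",k, "floor z at dabba",k@[.48,.0258,1])
    h=(P-c)@n; kt=P[(h>.026)&(h<.034)]
    if len(kt): print("knob top",kt.mean(0),len(kt),"minmax mid",(kt.min(0)+kt.max(0))/2)
    return s,im,d,C
E
python3 -c "
from look import *
look('w20')"
```

```text
[0.4454 0.032  0.2174] [ 0.4375  0.3133 -0.0167]
normal [ 0.0013 -0.0011  1.    ] tilt 0.09558707192164709 face z at axis 0.07237886029565196 35093
floor [-0.0013  0.0003 -0.0005] floor z at dabba -0.0010881821514677093
knob top [0.4812 0.0266 0.1001] 1088 minmax mid [0.481  0.0265 0.1006]
```

View pics/w20.png

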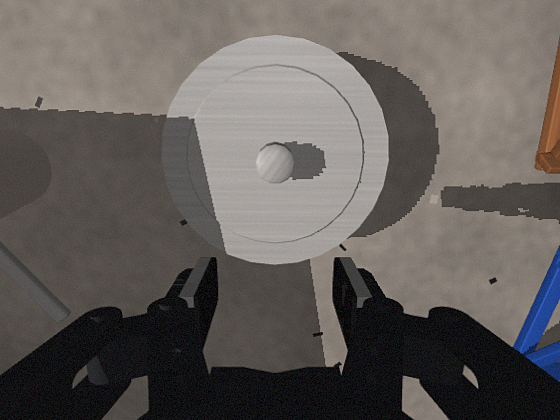

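Released, the lid is level (0.1°) and concentric (knob at 0.481, 0.0265). Its face is at about 73.5 mm, where home is 68. I'll press on the knob's top with closed fingertips so that the lid can level itself.

```bash
python3 -c "
from h import *
r=quatdown(np.radians(-9.4))
delta([.4808,.0263,.16],r); delta([.4808,.0263,.125],r)"
```

```text
shift cm [ 3.56 -0.04  5.72] turn deg [ 0.11  0.15 -0.12] len 6.74
shift cm [ 3.57 -0.05  9.22] turn deg [ 0.11  0.15 -0.12] len 9.89
```

Request:
{"name": "drive_tool", "arguments": {"moves": [[1,2,0,2,0,0,0],[1,3.6,0,4,0,0,0],[1,3.6,0,5.7,0,0,0],[1,3.6,0,5.7,0,0,0],[1,3.6,0,5.7,0,0,0],[1,3.6,0,5.7,0,0,0],[1,3.6,0,5.7,0,0,0]], "squeeze": 60}}

```text
time_s: 18.6
tool_pos: [0.4831, 0.0256, 0.1633]
tool_rot: [0.997, -0.083, 0.001, 0.001]
force: [-0.1, 0.1, -0.1]
width: -0.0002
```

```bash
python3 -c "
from look import *
s,im,d,C=look('w21')
r=quatdown(np.radians(-9.4))
delta([.4808,.0263,.124],R.from_quat(get_state()['tool_rot']))"
```

```text
[0.4831 0.0256 0.1633] [-0.0988  0.0597 -0.0524]
normal [ 0.0059 -0.0018  1.    ] tilt 0.3507630656705145 face z at axis 0.07252285345749326 39501
floor [-0.0013  0.0007 -0.0005] floor z at dabba -0.0010762468760980983
knob top [0.4835 0.0261 0.1003] 1219 minmax mid [0.4825 0.0265 0.1007]
shift cm [-0.24 -0.04  3.93] turn deg [0. 0. 0.] len 3.94
```

View pics/w21.png

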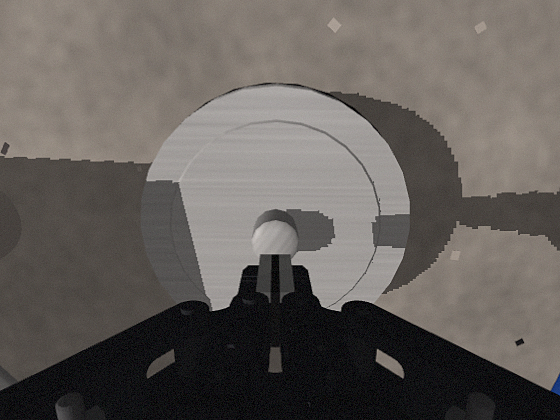

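Request:
{"name": "drive_tool", "arguments": {"moves": [[1,-0.2,0,1.5,0,0,0],[1,-0.2,0,3,0,0,0],[1,-0.2,0,3.6,0,0,0],[1,-0.2,0,3.8,0,0,0],[1,-0.2,0,3.8,0,0,0],[1,-0.2,0,3.8,0,0,0]]}}

```text
time_s: 19.25
tool_pos: [0.4809, 0.0258, 0.1246]
tool_rot: [0.997, -0.083, 0.0, 0.001]
force: [-0.2, 0.6, -0.2]
width: 0.0003
```

Request:
{"name": "drive_tool", "arguments": {"moves": [[1,0,0,0.1,0,0,0],[1,0,0,0.2,0,0,0],[1,0,0,0.3,0,0,0],[1,0,0,0.3,0,0,0]]}}

```text
time_s: 19.65
tool_pos: [0.4806, 0.0259, 0.1212]
tool_rot: [0.997, -0.083, -0.0, 0.001]
force: [0.6, 0.2, -0.8]
width: -0.0003
```

Request:
{"name": "drive_tool", "arguments": {"moves": [[1,0,0,0.1,0,0,0],[1,0,0,0.2,0,0,0],[1,0,0,0.3,0,0,0],[1,0,0,0.3,0,0,0]]}}

```text
time_s: 20.05
tool_pos: [0.4808, 0.0258, 0.1196]
tool_rot: [0.997, -0.083, -0.0, 0.001]
force: [-3.8, 0.5, 7.6]
width: 0.0003
```

Request:
{"name": "drive_tool", "arguments": {"moves": [[1,0,0,0.1,0,0,0],[1,0,0,0.2,0,0,0],[1,0,0,0.2,0,0,0]]}}

```text
time_s: 20.35
tool_pos: [0.4808, 0.0258, 0.1176]
tool_rot: [0.997, -0.083, -0.0, 0.001]
force: [-4.1, 0.2, 8.4]
width: -0.0004
```

Request:
{"name": "drive_tool", "arguments": {"moves": [[1,0.05,0,0.1,0,0,0],[1,0.05,0,0.2,0,0,0],[1,0.05,0,0.3,0,0,0],[1,0.05,0,0.3,0,0,0]]}}

```text
time_s: 20.75
tool_pos: [0.4811, 0.0258, 0.1163]
tool_rot: [0.997, -0.083, -0.001, 0.001]
force: [-11.1, 1.1, 17.8]
width: 0.0002
```

Request:
{"name": "drive_tool", "arguments": {"moves": [[1,0,0,0.1,0,0,0],[1,0,0,0.2,0,0,0],[1,0,0,0.3,0,0,0],[1,0,0,0.3,0,0,0]]}}

```text
time_s: 21.15
tool_pos: [0.4811, 0.0258, 0.1161]
tool_rot: [0.997, -0.083, -0.002, 0.001]
force: [-19.7, 1.6, 34.6]
width: -0.0
```

It's hard against a stop now (34.6 N). Back off and check.

Request:
{"name": "drive_tool", "arguments": {"moves": [[1,0,0,-0.8,0,0,0],[1,0,0,-2,0,0,0],[1,0,0,-5,0,0,0],[1,-2,0,-8,0,0,0],[0.6,-3.5,0,-10,0,0,0],[0.4,-3.5,0,-10,0,0,0],[0.4,-3.5,0,-10,0,0,0]]}}

```text
time_s: 21.85
tool_pos: [0.4468, 0.0317, 0.2102]
tool_rot: [0.997, -0.083, 0.001, 0.001]
force: [-0.7, 0.5, 0.0]
width: 0.0433
```

```bash
python3 -c "
from look import *
s,im,d,C=look('w22')
im,d=snapshot('side'); cv2.imwrite('pics/side22.png',cv2.resize(im[150:300,150:350],None,fx=4,fy=4,interpolation=cv2.INTER_CUBIC))
"
```

```text
[0.4468 0.0317 0.2102] [-0.7085  0.5356  0.0278]
normal [ 0.0014 -0.0008  1.    ] tilt 0.09459987145351141 face z at axis 0.06791051022269343 35458
floor [-0.0014  0.0004 -0.0004] floor z at dabba -0.0011075110353799505
knob top [0.4812 0.0264 0.0957] 1099 minmax mid [0.4811 0.0265 0.0965]
```

View pics/w22.png

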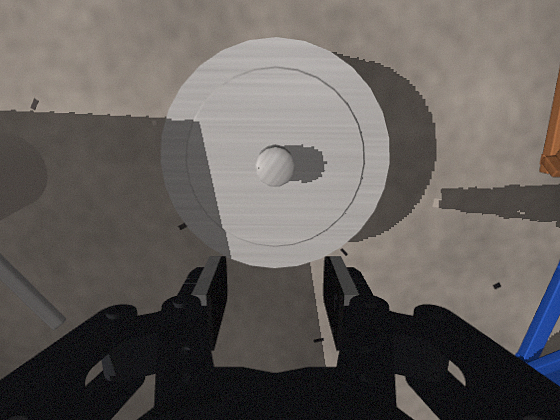

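View pics/side22.png

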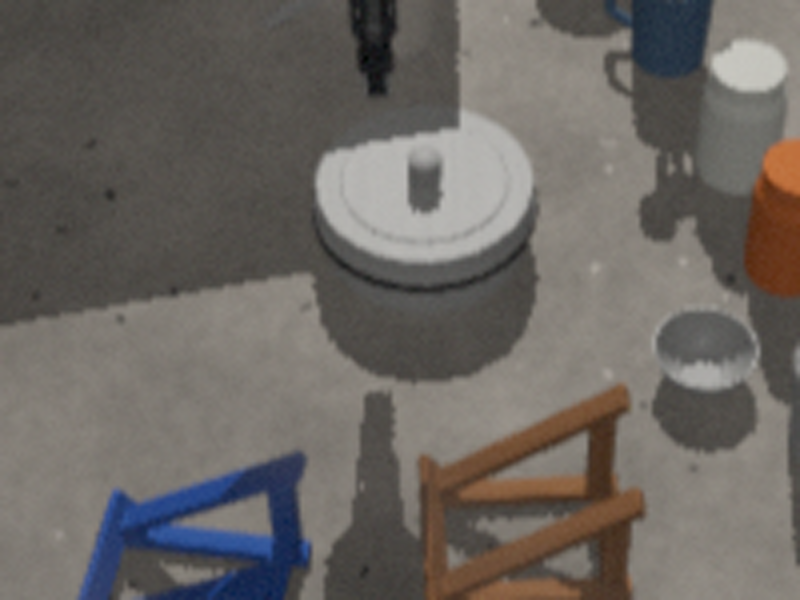

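The lid is level (0.09°) with its face at 67.9 mm raw, or 69.0 mm after the wrist camera's floor bias; home is 68. I'll clear the arm and cross-check with the fixed cameras.

Request:
{"name": "drive_tool", "arguments": {"moves": [[0.4,-4,4,-4,0,0,0],[0.4,-6,8,-8,0,0,0],[0.4,-6,12,-10,0,0,0],[0.4,-6,16,-10,0,0,0],[0.4,-6,20,-10,0,0,0],[0.4,-6,20,-10,0,0,0]]}}

```text
time_s: 22.55
tool_pos: [0.353, -0.1602, 0.3097]
tool_rot: [0.996, -0.088, -0.001, 0.001]
force: [0.8, 0.5, -0.1]
width: 0.0514
```

```bash
python3 -c "
from lid import *
for n in('top','side'):
    im,d=snapshot(n); cv2.imwrite(f'pics/{n}23.png',im); C=cloud(n,d)
    P,b,nn,c=lidfit(C,np.array([.48,.026,.07]),.085)
    f=(abs(C[...,2])<.01)&(np.hypot(C[...,0]-.48,C[...,1]-.0258)<.25); F=C[f]; k=np.linalg.lstsq(np.c_[F[:,:2],np.ones(len(F))],F[:,2],rcond=None)[0]
    print(n,'normal',nn,'face z',c[2]+((c[0]-.48)*nn[0]+(c[1]-.0258)*nn[1])/nn[2],b.sum(),'floor',k@[.48,.0258,1])
"
```

```text
top normal [0.0078 0.0047 1.    ] face z 0.06938958316218992 855 floor 0.00023432690721235082
side normal [-0.0005 -0.0062  1.    ] face z 0.06804008318134826 755 floor -0.0008957137699832015
```

View pics/top23.png

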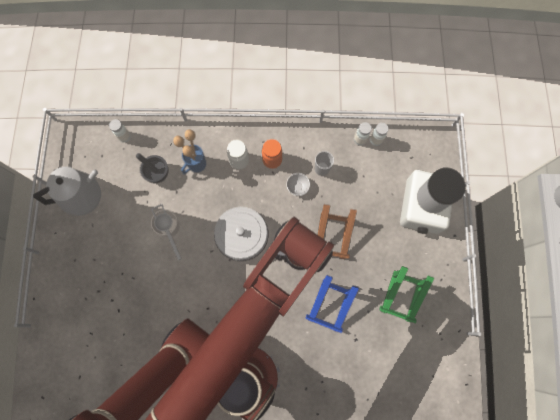

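All three cameras put the face at about 69 mm floor-corrected, maybe 1 mm short of the 68 mm home height. The last press also carried a large sideways force, so I'll press once more with the knob gripped squarely.

```bash
python3 -c "
from h import *
r=quatdown(np.radians(-9.4))
delta([.4812,.0264,.19],r)"
```

```text
shift cm [  9.49 -20.16  11.88] turn deg [-0.    0.16 -0.34] len 25.25
```

Request:
{"name": "drive_tool", "arguments": {"moves": [[0.3,2,-5,2,0,0,0],[0.3,4,-9,4,0,0,0],[0.3,6.5,-13,6.5,0,0,0],[0.3,8,-17,9,0,0,0],[0.3,9.4,-20.1,11.9,0,0,0],[0.3,9.4,-20.1,11.9,0,0,0],[0.3,9.4,-20.1,11.9,0,0,0]]}}

```text
time_s: 23.35
tool_pos: [0.4791, 0.0295, 0.1888]
tool_rot: [0.997, -0.081, -0.003, 0.001]
force: [-0.1, 0.2, 0.7]
width: 0.0598
```

```bash
python3 -c "
from look import *
s,im,d,C=look('w24')
delta([.4812,.0264,.096],R.from_quat(get_state()['tool_rot']))"
```

```text
[0.4791 0.0295 0.1888] [-0.0938  0.236   0.6504]
normal [ 0.0028 -0.0012  1.    ] tilt 0.1736813322698049 face z at axis 0.06798990760718496 36540
floor [-0.0013  0.0006 -0.0004] floor z at dabba -0.0010649185282948182
knob top [0.4815 0.0265 0.0958] 1171 minmax mid [0.4812 0.0264 0.0964]
shift cm [0.19 0.15 9.46] turn deg [0. 0. 0.] len 9.46
```

View pics/w24.png

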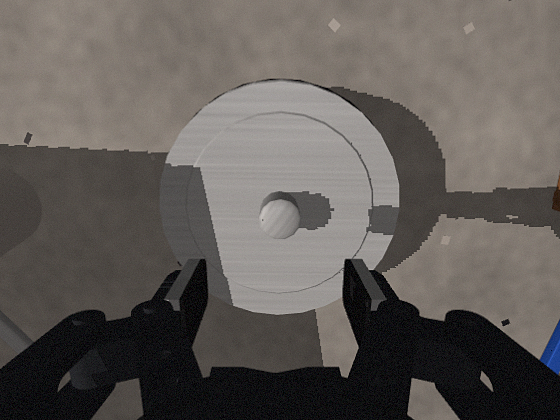

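Request:
{"name": "drive_tool", "arguments": {"moves": [[0.4,0.2,0.15,3,0,0,0],[0.4,0.2,0.15,6,0,0,0],[0.5,0.2,0.15,8,0,0,0],[0.55,0.2,0.15,9.1,0,0,0],[0.55,0.2,0.15,9.1,0,0,0],[0.9,0.2,0.15,9.1,0,0,0],[0.9,0.2,0.15,9.1,0,0,0],[0.9,0.2,0.15,9.1,0,0,0]], "squeeze": 100}}

```text
time_s: 24.2
tool_pos: [0.4831, 0.0248, 0.1022]
tool_rot: [0.997, -0.083, 0.001, 0.001]
force: [-1.0, -1.3, 4.6]
width: 0.0234
```

Request:
{"name": "drive_tool", "arguments": {"moves": [[0.9,0,0,0.1,0,0,0],[0.9,0,0,0.2,0,0,0],[0.9,0,0,0.2,0,0,0]]}}

```text
time_s: 24.5
tool_pos: [0.4832, 0.0248, 0.1021]
tool_rot: [0.997, -0.083, 0.001, 0.001]
force: [-8.8, -0.3, 16.8]
width: 0.0237
```

Request:
{"name": "drive_tool", "arguments": {"moves": [[0.9,0,0,0.1,0,0,0],[0.9,-0.1,0,0.2,0,0,0],[0.9,-0.1,0,0.2,0,0,0]]}}

```text
time_s: 24.8
tool_pos: [0.4832, 0.0248, 0.102]
tool_rot: [0.997, -0.083, 0.002, 0.001]
force: [-11.4, -0.4, 25.1]
width: 0.024
```

```bash
python3 -c "
from lvl import *
lvl('w25')"
```

```text
[0.4832 0.0248 0.102 ] [-11.3891  -0.4037  25.1391] 0.023952600359931527
face normal in tool (ideal 0,0,-1) [ 0.0124  0.0004 -0.9999] tilt deg 0.7120331559325289 face at tool z 0.0334043206987931 25133
world normal [ 0.0237 -0.0013  0.9997] face z at axis 0.06893085754319014
floor med -0.0011446693936818103
```

View pics/w25.png

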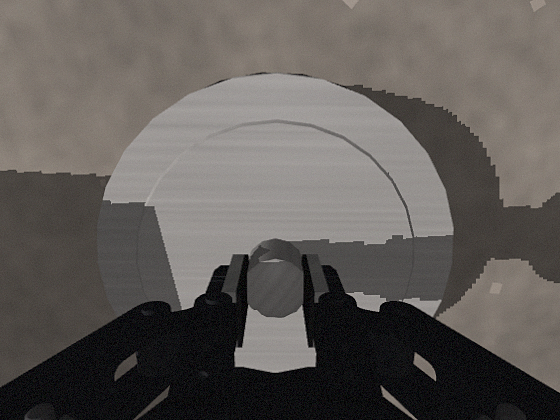

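The grip has pulled the knob about 2 mm forward (TCP at x = 0.4832, knob at 0.4812), which tilts the lid. I'll unload, let go, settle the arm and re-grip centred.

Request:
{"name": "drive_tool", "arguments": {"moves": [[0.9,-0.1,0,-0.3,0,0,0],[0.6,-0.2,0,-0.3,0,0,0],[0.5,-0.2,0,-0.3,0,0,0],[0.5,-0.2,0,-0.3,0,0,0],[0.5,-0.2,0,-0.3,0,0,0],[0.5,-0.2,0,-0.3,0,0,0],[0.5,-0.2,0,-0.3,0,0,0]]}}

```text
time_s: 25.55
tool_pos: [0.4789, 0.0256, 0.099]
tool_rot: [0.997, -0.083, -0.0, 0.001]
force: [0.1, -0.4, -0.4]
width: 0.0427
```

```bash
python3 -c "
from lvl import *
lvl('w26'); print(get_state()['tool_pos'])"
```

```text
[0.4789 0.0256 0.099 ] [ 0.1252 -0.4035 -0.3529] 0.04270917722905102
face normal in tool (ideal 0,0,-1) [ 0.0218  0.0022 -0.9998] tilt deg 1.2541866901439178 face at tool z 0.03014394459548522 43763
world normal [ 0.0219 -0.0011  0.9998] face z at axis 0.06884767240286312
floor med -0.0011566947810405237
[0.479  0.0256 0.0991]
```

View pics/w26.png

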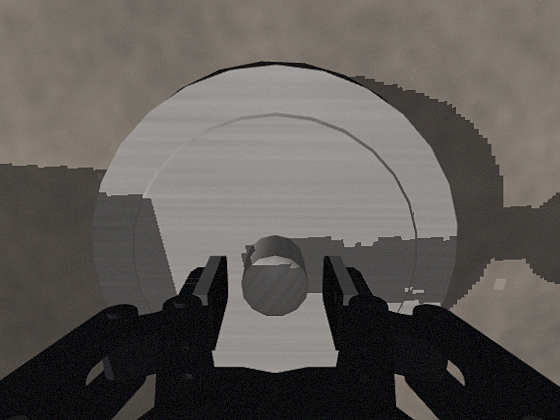

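Request:
{"name": "drive_tool", "arguments": {"moves": [[0.5,0,0,-3,0,0,0],[0.5,0,0,-7,0,0,0],[0.5,-2,0,-11,0,0,0],[0.5,-3.5,0,-11,0,0,0],[0.5,-3.5,0,-11,0,0,0],[0.5,-3.5,0,-11,0,0,0],[0.5,-3.5,0,-11,0,0,0]]}}

```text
time_s: 26.3
tool_pos: [0.4443, 0.0315, 0.2078]
tool_rot: [0.997, -0.083, -0.001, 0.001]
force: [0.1, -0.1, -0.9]
width: 0.0427
```

```bash
python3 -c "
from look import *
s,im,d,C=look('w27')
for g in (np.array([.53,.026,.07]),np.array([.48,.07,.07]),np.array([.48,-.02,.07]),np.array([.44,.026,.07])):
    m=(np.linalg.norm(C-g,axis=-1)<.03)&(C[...,2]>.05)&(C[...,2]<.08); P=C[m]
    k=np.linalg.lstsq(np.c_[P[:,:2]-g[:2],np.ones(len(P))],P[:,2],rcond=None)[0]; print(g,len(P),k)
"
```

```text
[0.4443 0.0315 0.2078] [ 0.0825 -0.0645 -0.9158]
normal [ 0.0022 -0.0009  1.    ] tilt 0.13775222914936974 face z at axis 0.06792358577398525 36327
floor [-0.0015  0.0004 -0.0004] floor z at dabba -0.001107230969267207
knob top [0.48   0.0263 0.0957] 1127 minmax mid [0.4796 0.0261 0.0961]
[0.53  0.026 0.07 ] 5616 [-0.0229  0.0007  0.0681]
[0.48 0.07 0.07] 4694 [-0.0031 -0.0082  0.0684]
[ 0.48 -0.02  0.07] 4926 [-0.0023  0.0163  0.0682]
[0.44  0.026 0.07 ] 4058 [-0.0017  0.0001  0.0685]
```

This explains it: the lid's face is slightly conical (slopes of ±2% outward), so close views of its far half look tilted. Seen whole, it is level (0.14°). The second, 25 N press didn't move it further (67.9 mm both times). Total travel was 2.5 + 4.5 = 7.0 mm, the full seal stroke. Next is a final check of everything else.

Request:
{"name": "drive_tool", "arguments": {"moves": [[0.5,-2,5,-4,0,0,0],[0.5,-4,10,-8,0,0,0],[0.5,-6,15,-10,0,0,0],[0.5,-6,20,-10,0,0,0],[0.5,-6,20,-10,0,0,0],[0.5,-6,20,-10,0,0,0]]}}

```text
time_s: 26.95
tool_pos: [0.3515, -0.1591, 0.3103]
tool_rot: [0.996, -0.087, 0.0, 0.002]
force: [-0.0, -0.1, 0.3]
width: 0.0427
```

```bash
python3 -c "
from lid import *
a,d=snapshot('side'); cv2.imwrite('pics/side28.png',a); C=cloud('side',d)
P,b,nn,c=lidfit(C,np.array([.48,.026,.07]),.085); print('side lid',nn,c)
t,d=snapshot('top'); t0=cv2.imread('pics/top0.png')
df=cv2.absdiff(t,t0).max(2); 
for n,(x0,x1,y0,y1) in dict(jars=(225,290,130,180),mug=(170,210,130,175),mortar=(130,172,150,190),katori=(280,315,170,200),tumbler=(312,335,148,178)).items(): print(n,'changed px',int((df[y0:y1,x0:x1]>60).sum()))
cv2.imwrite('pics/top28.png',cv2.resize(t[120:290,110:360],None,fx=3.2,fy=3.2,interpolation=cv2.INTER_CUBIC))
"
```

```text
side lid [0.0115 0.0099 0.9999] [0.4797 0.0236 0.0676]
jars changed px 0
mug changed px 0
mortar changed px 0
katori changed px 0
tumbler changed px 0
```

View pics/top28.png

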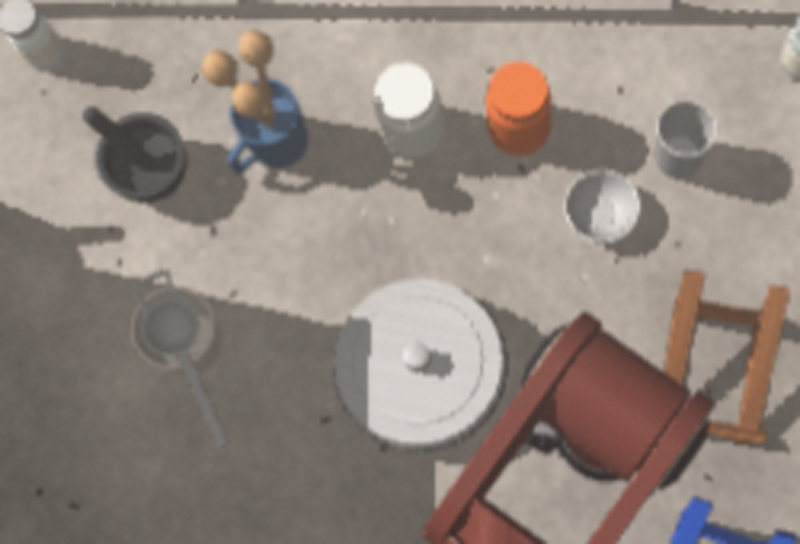

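View pics/side28.png

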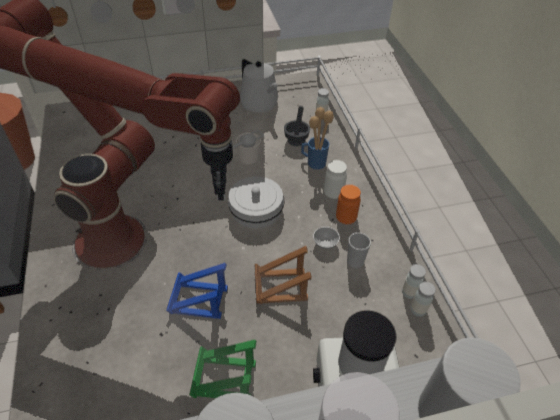

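The final views show the lid centred on the dabba (crop centre about (418,362)), the strainer on the cup at (173,328), every bystander unmoved, and the arm clear. Handing in.

```bash
python3 -c "
from rig import *
print(sign_off())"
```

```text
the job is handed in; nothing more can be done
None
```

I set the strainer on the drip cup, with its bowl hanging centred and its handle and loop on the rim. I then took the lid off the rack, laid it on the dabba and pressed it down. I handed in at about 27 s.

**Last checks**
- **Lid seating:** the wrist camera shows it level to about 0.14° and centred on the dabba within about 1 mm. Its face is at 67.9 mm raw, against 68 mm when home, after about 7 mm of travel, which matches the full seal stroke.
- **Second press:** a 25 N press moved the lid no further. The highest force I read while pressing was 34.6 N up, with about 20 N sideways.
- **Everything else:** the bystanders in the top view show no changed pixels. The robot was clear of everything at hand-in.

**What disagreed**
- **Lid height:** correcting for the cameras' floor readings put the lid face at about 69 mm, roughly 1 mm above home. I relied on the stroke and the hard stop instead.
- **Lid tilt:** close wrist views seemed to show 1.3° of tilt. This is most likely because the lid's face slopes slightly outward and only its far half was in view. I tilted the lid by that amount before laying it down, so it first met the ring slightly tilted. It levelled itself when I let go. The last side-camera fit still gave about 0.9°, but from coarse depth.

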